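Pull the headless bottle from a packed carton

ROBOT

A 6-joint arm with a two-finger parallel gripper is mounted at the origin on the work surface. World frame = base frame: x ahead of the robot, y to its left, z up, the work surface at z = 0. Lengths are in m, angles in rad, forces in N, time in s.
With the tool pointing down it reaches from about 0.15 to 0.775 m from the base axis. Payload 6.1 kg.
Tool frame: the origin (TCP) lies on the centre line of the jaws, within the pads' length; the fingertips stand 8 mm ahead of it and the grasp point (between the pads) lies 11 mm behind it; z points along the fingers, y is the line along which they close (so a half turn about z gives the same grasp; the last joint's range is limited). The gripper opens to 85 mm and grips with 20 to 120 N. Pads are 22 mm wide; open, the fingers measure 114 mm over their backs; the gripper's body (76 mm by 85 mm) begins 54 mm behind the grasp point. The pads swing forward as they close: fully open they stand 13 mm farther back than shut.
Start: joints at [-1.121, 0.126, -0.04, 1.405, 0, 1.571], TCP at [0.228, -0.473, 0.239] pointing down, gripper open.
Joint ranges: [-2.72, 2.72], [-0.95, 1.95], [-1.27, 1.35], [-1.78, 2.02], [-1.46, 1.47], [-3.14, 3.14]. Speed limits (rad/s): [2.39, 2.39, 3.01, 3.14, 3.14, 3.14].

INTERFACE

Orientations are given as a 3x3 rotation matrix whose columns are the frame's x, y, z axes.
In Python, from rig import ctrl, snapshot, camera_info gives the robot as it stands.
- The arm moves only by the tool step_arm, never from a script. Its argument "steps" is a list of rows, each an object of numbers: "rx", "ry", "rz": the turn, a rotation vector about the tool's x, y, z in rad; "x", "y", "z": the shift along the tool's x, y, z in cm; "hand": the closure, from 0 (fully open) to 1 (shut). In form: [{"rx": .., "ry": .., "rz": .., "x": .., "y": .., "z": .., "hand": ..}, ...]. A call has 1 to 20 rows; each row shifts and turns the commanded pose from where the row before left it, along the tool's axes as they then stand; what a row does not reach is not made up. A row lasts 1/8 s, in which the tool goes at most 62.5 mm and 10.7 degrees, less where a joint would pass 70% of its speed; a pose out of reach is approached as far as the arm can. A call is refused whole if a number of a shift passes 6.25 or a number of a turn 0.188, either way. A call with a gripper value outside its range is refused whole. The fingers move at their own pace and stop on an object; "squeeze" is the grip in N (left out, the last holds). Time passes only in rows, so rows that do not move let the fingers close. It gives the time, the measured TCP pose, the force, the opening and the grip force at its end, in the units of the state.
- ctrl.get_state(): the state, without advancing time (a new reading comes with each control period).
- snapshot(name): name is "scene" or "top"; returns (picture, depth): 400x640x3 uint8, red, green, blue; 400x640 float32, m along the optical axis (not along the pixel's ray), 0 where there is no reading.
- camera_info(name): a dict with "vfov" (degrees; the focal length in pixels is half the picture's height over the tangent of half this angle, whatever the lens; pixels are square), "cx", "cy" (the principal point, pixels), "k1" (the pictures are not rectified: a ray, as slopes to the right and down, at radius r is drawn at 1 + k1 r^2 times it, then the intrinsics apply), "xyz" and "orientation" of the camera in the world. Camera axes: x right, y down, z forward; pixel columns grow to the right and rows downward; lengths in m; the calibration is good to about 2 mm. A picture is of the moment at which its call begins. camera_info takes no time and is no camera call.
- ctrl.close_job(): hands the job in; it is judged then, once.
The state is a dict: "time_s": time; "joint_pos": joint angles; "joint_vel": joint speeds; "joint_efforts": joint torques, N m; "tool_pos": TCP position; "ee_rot": TCP orientation; "force": force on the tool from outside, world axes, zero at the start; "moment": the same for the moment, N m; "gripper_width": finger opening in m; "gripper_force": force on a finger pad.
Only numpy, scipy, OpenCV 4.12 (cv2) and the standard library are available. Lean on these libraries where they do the work, as an engineer would, in place of code of your own. Each camera call takes 0.05 s, during which the arm holds its last target. There are 200 camera calls.

TASK

The bottle at the back of the carton was packed without its grinder head. Take the three sealed grinders crowded round it out and stand all three upright in the steel side tray; only then lift out the open bottle and stand it in the pan of the bench scale, and after that put each grinder back upright on the very spot in the carton where it stood at the start. Do not tip any of them over, and leave the two loose heads in the carton where they are.

Things in the scene. Friction and masses are not known exactly. Their poses are not given: they have to be found in the camera images.
- carton: Fixed open cardboard tray, 210 (x) x 230 (y) x 50 mm high, walls and floor 5 mm. Origin: centre of its underside, on the table; x points to its back, away from the robot, y to its left. Printed rings on its floor mark the places, (x, y) from the origin: bottle (35, 0), grinders (35, 66), (35, -66), (-31, 0) mm; which grinder stands on which ring varies. Loose heads in the front corners.
- tray: Fixed empty shallow steel tray, the side area: 320 (x) x 130 (y) mm, floor 4 mm thick, rim 14 mm high and 4 mm thick. Origin: centre of its underside, on the table; its long side is its x axis. It lies to the left or the right of the carton. Room for the three grinders in a row, 95 mm apart.
- scale: Fixed grey bench scale, on the other side of the carton from the tray, 200 x 150 mm, 32 mm high, with a round steel pan: outer diameter 92 mm, inner diameter 84 mm, pan floor 42 mm above the table, pan lip 6 mm above the pan floor. Origin: straight below the pan's centre, at table height; z up. Display and keys towards the robot (-x).
- bottle: The open bottle without a head: pale bare glass, 92 mm high, foot 54 mm in diameter, narrowing to a straight round neck 43 mm in diameter from 45 mm up to the rim. About 180 g. Origin: centre of its underside; z up. It stands upright on the carton floor, hemmed in by the taller grinders, so that a gripper cannot go down over it until they are gone.
- waisted: Sealed grinder with a waist: round, foot 58 mm in diameter, waist 42 mm, black round head 45 mm in diameter from 96 mm (steel band at 96 to 104 mm) to the flat top at 140 mm. About 260 g. Origin: centre of its underside; z up. Stands upright in the carton.
- straight: Sealed grinder with straight sides: round, 50 mm in diameter from the foot up to 122 mm, then a black domed top ending at 140 mm. About 280 g. Origin: centre of its underside; z up. Stands upright in the carton.
- square: Sealed square grinder: 46 x 46 mm glass body, black 45 x 45 mm head with flat top at 140 mm. About 300 g. Origin: centre of its underside; z up, x and y square to its sides. Stands upright in the carton.
- head_l: A loose grinder head standing on the carton floor in its front left corner: short black cylinder with a steel band, 43 mm in diameter, 38 mm high. Origin: centre of its underside. To be left alone.
- head_r: The other loose grinder head, the same, in the carton's front right corner. To be left alone.
Things that resemble listed ones, but are neither listed nor needed, are in the scene too. Leave any yellow look-alike of the straight alone.

How it is judged:
By the outcome, as a careful person would: the job done as asked, in the order asked, and still so for the second after the job is handed in, with the robot touching nothing.
It also fails if it takes over 136 s, if anything falls off the work surface, if the arm or the gripper's body presses on something with over 40 N, if the wrist force passes 120 N, or if a joint passes its speed limit or range.

## Working session

There is one attempt and no reset: what is moved stays moved. The work goes in short steps, Python scripts to look and compute and a tool call to move; the robot and the scene stay as the last step left them, time stands still between calls to the robot, and variables do not carry over. Pictures are saved under pics/ and viewed, at most 14 in all, crops included, and the job is handed in when it is done.

Besides the shell and the picture viewer there is one more tool, called after "Emit:" by a JSON object that holds its "fn" and its "kwargs", one argument or row to a line. step_arm: Moves the arm, as the interface text tells. Its arguments: {"type":"object","properties":{"steps":{"type":"array","items":{"type":"object","properties":{"rx":{"type":"number"},"ry":{"type":"number"},"rz":{"type":"number"},"x":{"type":"number"},"y":{"type":"number"},"z":{"type":"number"},"hand":{"type":"number"}}}},"squeeze":{"type":"number"}},"required":["steps"]}

```bash
ls; mkdir -p pics; python3 - <<'E'
from rig import ctrl,snapshot,camera_info
import cv2,numpy as np
for n in("scene","top"):
    p,d=snapshot(n); cv2.imwrite(f"pics/{n}0.png",p[:,:,::-1]); np.savez(f"{n}0.npz",p=p,d=d); print(n,camera_info(n))
print(ctrl.get_state())
E
```

```text
pics
scene {'vfov': 42.42416301017206, 'cx': 328.6734605086777, 'cy': 196.0253197437363, 'k1': -0.073892481394823, 'xyz': array([1.38763967, 0.66482635, 0.76513201]), 'orientation': array([[-0.64468463,  0.43503962, -0.62858751],
       [ 0.76444534,  0.36930007, -0.52843238],
       [ 0.00224839, -0.82119303, -0.57064609]])}
top {'vfov': 53.223706171587565, 'cx': 319.70354609985765, 'cy': 203.1414305412389, 'k1': -0.05006650850783078, 'xyz': array([0.48292571, 0.02032299, 0.88108382]), 'orientation': array([[-0.00606033, -0.99378981,  0.11110841],
       [-0.99998017,  0.00583265, -0.00237405],
       [ 0.00171125, -0.11112059, -0.99380546]])}
{'time_s': 0.1, 'joint_pos': array([-1.12100584e+00,  1.26358894e-01, -4.05062811e-02,  1.40540218e+00,
        2.37092222e-05,  1.57080346e+00]), 'joint_vel': array([ 7.74810350e-04, -2.23313751e-03,  9.04546476e-04,  3.22658704e-03,
       -8.18214834e-04, -8.87672596e-05]), 'joint_efforts': array([ 8.37707103e-05, -4.36900699e+01,  3.53605771e+01,  1.35974874e-02,
       -1.21539601e-04,  3.31707867e-06]), 'tool_pos': array([ 0.22810988, -0.47246038,  0.2385861 ]), 'ee_rot': array([[ 9.00541328e-01,  4.34769978e-01, -6.18219189e-04],
       [ 4.34770417e-01, -9.00540339e-01,  1.33502784e-03],
       [ 2.36987050e-05, -1.47103116e-03, -9.99998918e-01]]), 'force': array([-0.25596448,  0.30908016, -0.03233697]), 'moment': array([ 0.01728382,  0.00445328, -0.01657333]), 'gripper_force': 0.0, 'gripper_width': 0.08535458019650419}
```

View pics/top0.png

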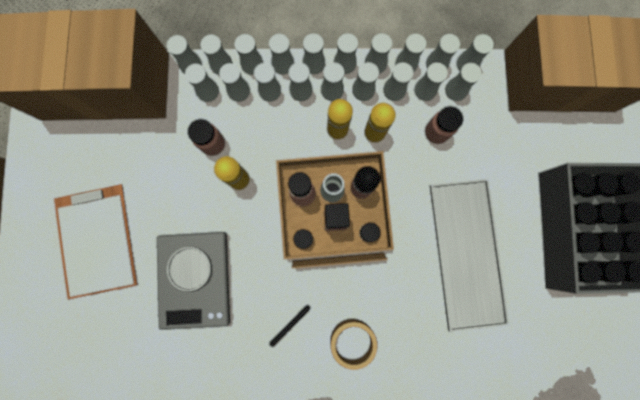

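View pics/scene0.png

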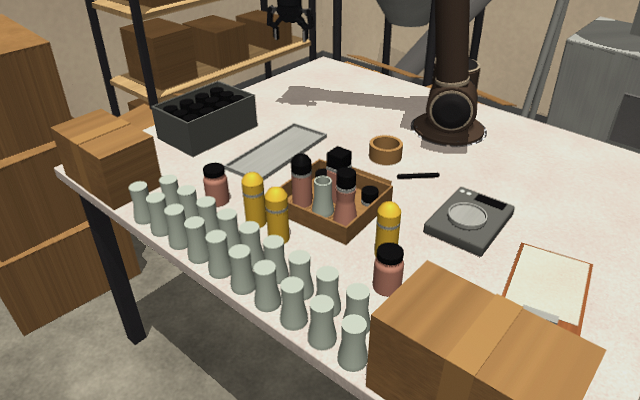

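The top view shows the carton at about (335,207), with grinders at (300,187), (367,180) and the square one at (337,216). The bottle is at (333,185) and the loose heads at (303,239) and (370,232). The scale pan is at (189,269) on the +y side, the tray at (468,254) on the -y side. The scene view shows the yellow look-alikes close behind the carton.

```bash
cat > h.py <<'E'
import numpy as np,cv2
from rig import ctrl,snapshot,camera_info
def K(ci):
    f=200/np.tan(np.radians(ci['vfov'])/2); return np.array([[f,0,ci['cx']],[0,f,ci['cy']],[0,0,1]])
def rays(n,px):
    ci=camera_info(n); u=cv2.undistortPointsIter(np.float64(px).reshape(-1,1,2),K(ci),np.array([ci['k1'],0,0,0.]),None,None,(3,50,1e-10))[:,0]
    return ci['xyz'],np.c_[u,np.ones(len(u))]@ci['orientation'].T
def plane(n,px,z):
    o,r=rays(n,px); return o+r*((z-o[2])/r[:,2])[:,None]
def cloud(n,d):
    v,u=np.mgrid[:400,:640]; o,r=rays(n,np.c_[u.ravel(),v.ravel()]); return (o+r*d.reshape(-1,1)).reshape(400,640,3)
def circ(P):  # algebraic circle fit
    A=np.c_[2*P[:,:2],np.ones(len(P))]; s=np.linalg.lstsq(A,(P[:,:2]**2).sum(1),rcond=None)[0]
    return s[:2],np.sqrt(s[2]+s[0]**2+s[1]**2)
E
python3 - <<'E'
from h import *
t=np.load('top0.npz');s=np.load('scene0.npz')
C=cloud('top',t['d']);S=cloud('scene',s['d'])
np.set_printoptions(precision=4,suppress=True)
for nm,p in dict(L=(300,187),R=(367,180),sq=(337,216),bot=(333,185),hl=(303,239),hr=(370,232),pan=(189,269),tray=(468,254),table=(400,320),y1=(340,109),y2=(381,116),y3=(228,168)).items():
    print(nm,C[p[1],p[0]],plane('top',[p],.14)[0])
# top faces
for z0,z1 in((.125,.155),):
  for nm,C_ in(('top',C),('scene',S)):
    m=((C_[...,2]>z0)&(C_[...,2]<z1)).astype(np.uint8)
    n,l,st,_=cv2.connectedComponentsWithStats(m,connectivity=4)
    for i in range(1,n):
        Q=C_[l==i]
        if st[i,4]>25 and abs(Q[:,1].mean())<.35: print(nm,st[i],Q.mean(0),Q.min(0),Q.max(0))
for k,(x,y,n,im) in {'a':(250,140,'top',t['p']),'b':(250,130,'scene',s['p'])}.items():
    cv2.imwrite(f'pics/c{k}.png',cv2.resize(im[y:y+140,x:x+170,::-1],None,fx=4,fy=4,interpolation=cv2.INTER_CUBIC))
E
```

```text
L [0.5958 0.0551 0.1447] [0.5965 0.0553 0.14  ]
R [ 0.6086 -0.0704  0.1428] [ 0.6091 -0.0707  0.14  ]
sq [ 0.5412 -0.0133  0.1444] [ 0.5415 -0.0135  0.14  ]
bot [ 0.6204 -0.0114  0.0101] [ 0.5999 -0.0066  0.14  ]
hl [0.5014 0.0538 0.0407] [0.4992 0.0499 0.14  ]
hr [ 0.5151 -0.0868  0.0433] [ 0.5114 -0.0744  0.14  ]
pan [0.4397 0.2931 0.0394] [0.4449 0.2605 0.14  ]
tray [ 0.4666 -0.3072  0.0036] [ 0.4691 -0.2563  0.14  ]
table [ 0.3258 -0.1541 -0.0002] [ 0.3508 -0.1263  0.14  ]
y1 [ 0.7494 -0.0219  0.1356] [ 0.7479 -0.0216  0.14  ]
y2 [ 0.7344 -0.1007  0.1378] [ 0.7336 -0.1003  0.14  ]
y3 [0.6339 0.1918 0.1391] [0.6337 0.1916 0.14  ]
top [329  99  23  23 395] [ 0.7481 -0.022   0.1339] [ 0.7283 -0.044   0.125 ] [ 0.7736 -0.0007  0.1419]
top [372 103  23  23 404] [ 0.7404 -0.1054  0.1337] [ 0.7199 -0.1285  0.125 ] [ 0.765  -0.0847  0.1421]
top [215 157  23  23 401] [0.635  0.1973 0.1337] [0.6149 0.1772 0.125 ] [0.6582 0.2205 0.1414]
top [355 166  26  26 520] [ 0.6124 -0.0715  0.1368] [ 0.5897 -0.0977  0.1251] [ 0.639  -0.049   0.1465]
top [288 172  24  25 456] [0.6019 0.0567 0.1433] [0.
[... 369 characters left out ...]
26 104  51  16 492] [0.1694 0.0837 0.1404] [0.1259 0.0156 0.125 ] [0.1944 0.1423 0.1549]
scene [327 147  25  19 329] [ 0.5521 -0.0063  0.1394] [ 0.5209 -0.0358  0.1251] [0.5715 0.0138 0.1475]
scene [291 154  20  15 222] [ 0.6251 -0.0644  0.1357] [ 0.5987 -0.0919  0.1251] [ 0.644  -0.0466  0.1474]
scene [336 168  20  17 288] [0.6126 0.0632 0.1396] [0.5846 0.0388 0.1251] [0.6307 0.0813 0.1473]
scene [242 172  20  14 193] [ 0.7514 -0.0993  0.1333] [ 0.727  -0.1256  0.1252] [ 0.7688 -0.0835  0.142 ]
scene [265 187  21  15 218] [ 0.7593 -0.0151  0.1332] [ 0.7358 -0.0398  0.1251] [0.778  0.0028 0.1419]
scene [378 202  22  15 238] [0.646  0.2053 0.1334] [0.6196 0.1814 0.125 ] [0.6618 0.2261 0.1408]
```

View pics/ca.png

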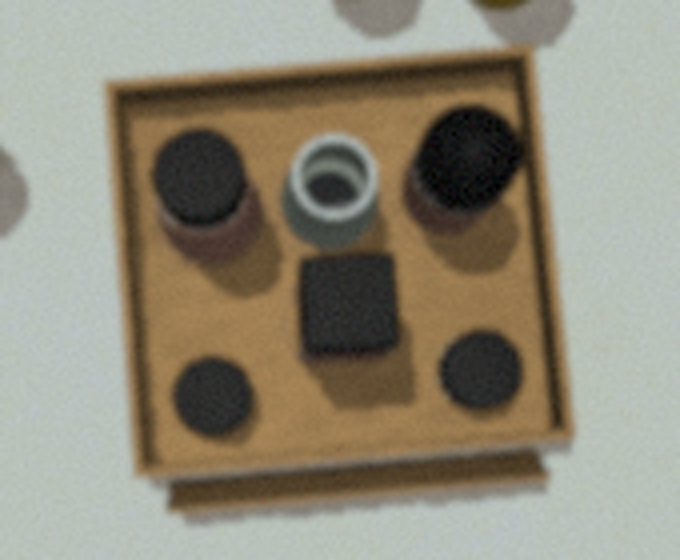

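View pics/cb.png

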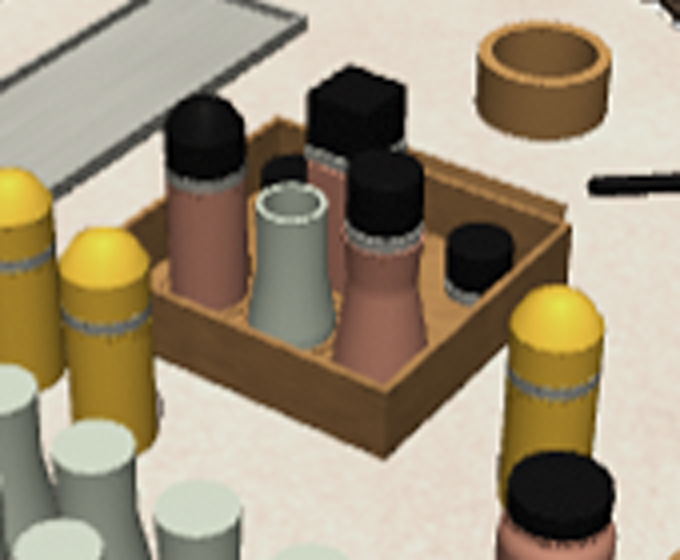

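The +y grinder is the waisted one (flat black top), the -y one is straight (domed), and the front one is square. Next I measure the carton, tray, pan and tops.

```bash
cat > m.py <<'E'
from h import *
np.set_printoptions(precision=4,suppress=True)
t=np.load('top0.npz');p=t['p'];d=t['d'];C=cloud('top',d)
q=np.array([(107,85),(533,47),(575,432),(138,473)])/4+[250,140]-.375
P=plane('top',q,.05); print('carton corners',P,'sides',np.linalg.norm(P-np.roll(P,-1,0),axis=1))
c=P.mean(0); back=(P[0]+P[1]-P[2]-P[3]);left=(P[0]+P[3]-P[1]-P[2])
print('centre',c,'yaw',np.degrees([np.arctan2(back[1],back[0]),np.arctan2(left[1],left[0])-np.pi/2]))
yaw=(np.arctan2(back[1],back[0])+np.arctan2(left[1],left[0])-np.pi/2)/2
R=np.array([[np.cos(yaw),-np.sin(yaw)],[np.sin(yaw),np.cos(yaw)]])
for n,v in dict(bottle=(35,0),L=(35,66),R=(35,-66),F=(-31,0),hl=(-80,90)).items(): print(n,c[:2]+R@np.array(v)/1000)
h=cv2.cvtColor(p,cv2.COLOR_RGB2HSV)
g=p.max(2)
# dark tops
def comp(mask,seed):
    n,l,st,_=cv2.connectedComponentsWithStats(mask.astype(np.uint8),connectivity=4); m=(l==l[seed[1],seed[0]])
    return max(cv2.findContours(m.astype(np.uint8),cv2.RETR_EXTERNAL,cv2.CHAIN_APPROX_NONE)[0],key=len)[:,0],m
for n,s,z in(('L',(300,185),.14),('sq',(337,214),.14),('R',(367,178),.125)):
    c_,m=comp((g<60)&(C[...,2]>z-.025),s); P=plane('top',c_,z)
    print(n,m.sum(),circ(P),cv2.minAreaRect(P[:,:2].astype(np.float32)*1000))
for n,s in(('hl',(303,239)),('hr',(370,232))):
    c_,m=comp((g<60),s);P=plane('top',c_,.042);print(n,circ(P))
# tray, pan
for (x,y) in((468,254),(425,254),(189,269),(165,290)): print((x,y),p[y,x],C[y,x])
c_,m=comp((C[...,2]>.045)&(C[...,2]<.075)&(np.hypot(C[...,0]-.44,C[...,1]-.293)<.07),(189,247)); print('lip',m.sum(),circ(plane('top',c_,.048)))
cv2.imwrite('pics/scale.png',cv2.resize(p[220:340,145:245,::-1],None,fx=4,fy=4,interpolation=2))
cv2.imwrite('pics/tray.png',cv2.resize(p[170:340,420:520,::-1],None,fx=4,fy=4,interpolation=2)[:,:])
a=np.zeros((600,800,3),np.uint8);i=cv2.imread('pics/scale.png');a[:480,:400]=i;i=cv2.imread('pics/tray.png')[:600];i=cv2.resize(p[170:340,420:520,::-1],None,fx=3.5,fy=3.5,interpolation=2);a[:i.shape[0],410:410+i.shape[1]]=i;cv2.imwrite('pics/st.png',a)
E
python3 m.py
```

```text
carton corners [[ 0.6666  0.1097  0.05  ]
 [ 0.686  -0.1169  0.05  ]
 [ 0.4821 -0.1339  0.05  ]
 [ 0.4625  0.0925  0.05  ]] sides [0.2275 0.2047 0.2273 0.2049]
centre [ 0.5743 -0.0122  0.05  ] yaw [4.7914 4.9182]
bottle [ 0.6092 -0.0092]
L [0.6036 0.0566]
R [ 0.6148 -0.075 ]
F [ 0.5434 -0.0148]
hl [0.487  0.0708]
L 419 (array([0.6013, 0.0559]), np.float64(0.021007222362007694)) ((601.1808471679688, 55.669647216796875), (44.83710479736328, 39.77009201049805), 21.67852783203125)
sq 562 (array([ 0.5416, -0.0128]), np.float64(0.02424219130689188)) ((541.5737915039062, -13.46677017211914), (44.63016891479492, 44.80747604370117), 89.66307830810547)
R 544 (array([ 0.6121, -0.0717]), np.float64(0.02473792010369984)) ((612.3576049804688, -70.76634216308594), (45.221920013427734, 53.069122314453125), 55.56733322143555)
hl (array([0.5017, 0.0537]), np.float64(0.018301899342521983))
hr (array([ 0.5145, -0.0865]), np.float64(0.019070237035596935))
(468, 254) [171 175 167] [ 0.4666 -0.3072  0.0036]
(425, 254) [185 194 185] [ 0.4674 -0.2136 -0.0031]
(189, 269) [172 178 169] [0.4397 0.2931 0.0394]
(165, 290) [108 113 107] [0.3952 0.3465 0.0298]
lip 52 (array([0.4511, 0.2854]), np.float64(0.03349069238398177))
```

View pics/st.png

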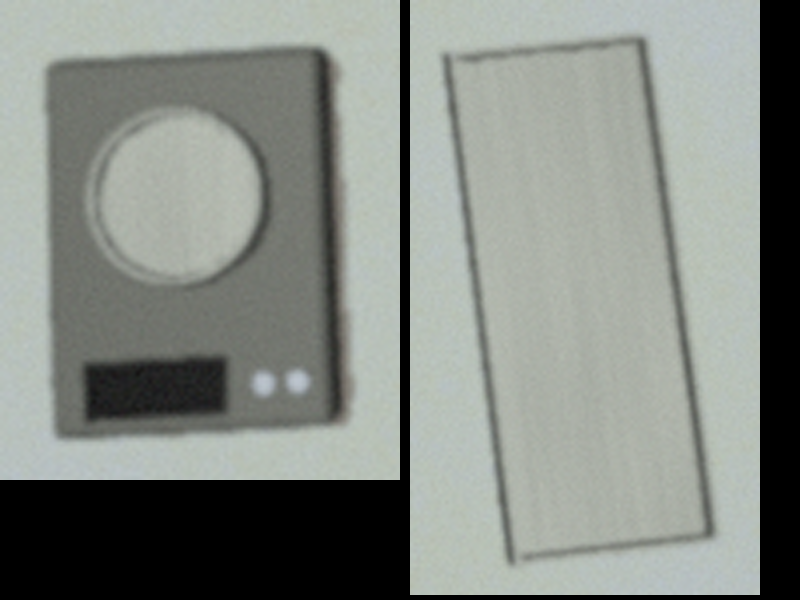

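The pan is cleanly visible in the left panel (rim ellipse about (177,195)) and the tray outline in the right panel. I compute both, and cross-check the tops from the scene camera.

```bash
cat > m2.py <<'E'
from h import *
np.set_printoptions(precision=4,suppress=True)
q=np.array([(446,57),(642,40),(711,536),(512,560)],float);q=np.c_[(q[:,0]-410)/3.5+420,q[:,1]/3.5+170]-.36
P=plane('top',q,.014);print('tray',P,np.linalg.norm(P-np.roll(P,-1,0),axis=1),P.mean(0))
v=P[0]+P[1]-P[2]-P[3];print('yaw',np.degrees(np.arctan2(v[1],v[0])))
th=np.linspace(0,2*np.pi,60)
# outer lip ellipse read from crop: left 87,right 269,top 106,bottom 286
q=np.c_[178+91*np.cos(th),196+90*np.sin(th)]/4+[145,220]-.375
P=plane('top',q,.048);print('pan outer',circ(P))
# scale body corners z=.032
q=np.array([(48,63),(322,49),(332,424),(57,436)])/4+[145,220]-.375
P=plane('top',q,.032);print('scale',np.linalg.norm(P-np.roll(P,-1,0),axis=1),P.mean(0))
B=lambda x,y:np.array([[x,y]])/4+[250,140]-.375
S=lambda x,y:np.array([[x,y]])/4+[250,130]-.375
print('bottle rim',plane('top',B(334,177),.097),plane('scene',S(292,203),.097))
print('L',plane('top',B(199,177),.145),plane('scene',S(386,175),.145))
print('sq',plane('top',B(349,304),.145),plane('scene',S(356,94),.145))
q=np.concatenate([S(320,171),S(171,291-0),S(385,388),S(570,226)]);print('carton scene: back-left,front-left',plane('scene',q[2:],.05))
s=np.load('scene0.npz');cv2.imwrite('pics/sc.png',cv2.resize(s['p'][140:250,260:400,::-1],None,fx=5.5,fy=5.4,interpolation=2))
E
python3 m2.py
```

```text
tray [[ 0.6167 -0.2251  0.014 ]
 [ 0.627  -0.3512  0.014 ]
 [ 0.3188 -0.3798  0.014 ]
 [ 0.3067 -0.2555  0.014 ]] [0.1265 0.3096 0.1249 0.3115] [ 0.4673 -0.3029  0.014 ]
yaw 5.450455726532345
pan outer (array([0.4412, 0.2902]), np.float64(0.047008533395217426))
scale [0.1476 0.1955 0.145  0.1953] [0.4164 0.2889 0.032 ]
bottle rim [[ 0.609  -0.0085  0.097 ]] [[ 0.6112 -0.0068  0.097 ]]
L [[0.6016 0.0563 0.145 ]] [[0.6108 0.0629 0.145 ]]
sq [[ 0.5418 -0.0131  0.145 ]] [[ 0.5513 -0.0074  0.145 ]]
carton scene: back-left,front-left [[0.6668 0.1095 0.05  ]
 [0.4638 0.0958 0.05  ]]
```

```bash
cat > m3.py <<'E'
from h import *
np.set_printoptions(precision=4,suppress=True)
for n in('top','scene'):
    a=np.load(n+'0.npz');C=cloud(n,a['d'])
    for nm,c,zl,r in(('L',(.604,.058),.1395,.04),('sq',(.545,-.012),.1395,.04),('hl',(.503,.055),.036,.03),('bot',(.610,-.008),.088,.032),('R',(.6135,-.0725),.1395,.04)):
        m=(np.hypot(C[...,0]-c[0],C[...,1]-c[1])<r)&(C[...,2]>zl)
        Q=C[m];lo,hi=np.percentile(Q,3,axis=0),np.percentile(Q,97,axis=0);v,u=np.nonzero(m);print(n,nm,len(Q),Q.mean(0),'mid',(lo+hi)/2,'ext',hi-lo,'px',u.min(),u.max(),v.min(),v.max())
E
python3 m3.py
```

```text
top L 434 [0.6026 0.0571 0.1439] mid [0.6026 0.0571 0.1436] ext [0.0394 0.0374 0.005 ] px 288 310 172 195
top sq 578 [ 0.5424 -0.0132  0.1438] mid [ 0.5423 -0.0134  0.1438] ext [0.0426 0.041  0.005 ] px 325 349 203 227
top hl 319 [0.5017 0.0548 0.0419] mid [0.502  0.0548 0.0415] ext [0.0365 0.0357 0.0061] px 293 312 229 249
top bot 137 [ 0.6093 -0.008   0.0954] mid [ 0.6089 -0.0082  0.094 ] ext [0.0399 0.0398 0.0085] px 323 343 174 194
top R 206 [ 0.6141 -0.0718  0.1423] mid [ 0.6146 -0.0718  0.1428] ext [0.0267 0.0285 0.0062] px 359 377 169 186
scene L 182 [0.6087 0.0603 0.1437] mid [0.6077 0.06   0.1434] ext [0.0382 0.0375 0.0061] px 336 355 168 179
scene sq 200 [ 0.5484 -0.0093  0.1439] mid [ 0.5471 -0.0101  0.1434] ext [0.0425 0.0408 0.0065] px 327 351 147 159
scene hl 156 [0.5075 0.0584 0.0414] mid [0.5063 0.0582 0.0411] ext [0.0384 0.0369 0.008 ] px 361 378 182 197
scene bot 135 [ 0.612  -0.0062  0.0932] mid [ 0.6124 -0.0062  0.0931] ext [0.0408 0.0385 0.0091] px 314 331 176 188
scene R 69 [ 0.62   -0.068   0.1425] mid [ 0.6183 -0.0687  0.143 ] ext [0.0263 0.0299 0.007 ] px 294 307 154 160
```

View pics/sc.png

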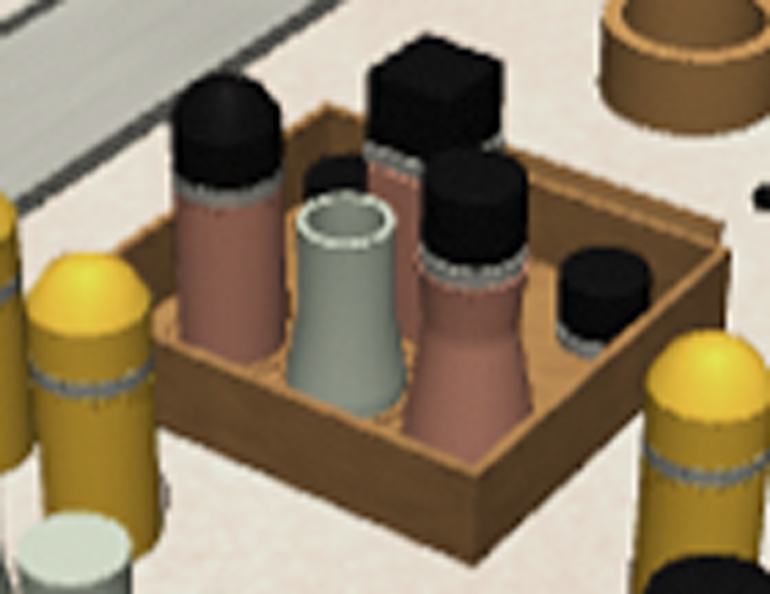

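The scene crop confirms the layout: the bottle stands free between them and its rim is below the heads. I turn the tool so its y axis lies along the carton's x (tool x azimuth 94.85°), then approach the straight grinder.

Emit:
{"fn": "step_arm", "kwargs": {
  "squeeze": 45,
  "steps": [
    {"rz": -0.15, "z": -0.5, "hand": 0},
    {"rz": -0.15, "z": -0.5, "hand": 0},
    {"rz": -0.15, "z": -0.5, "hand": 0},
    {"rz": -0.15, "hand": 0},
    {"rz": -0.15, "hand": 0},
    {"rz": -0.15, "hand": 0},
    {"rz": -0.15, "hand": 0},
    {"rz": -0.155, "hand": 0},
    {"hand": 0},
    {"hand": 0}
  ]
}}

```text
invalid input at $.steps[0]: expected keys rx, ry, rz, x, y, z, hand
```

```bash
cat > go.py <<'E'
import sys;from h import *
s=ctrl.get_state();T=np.array([float(a) for a in sys.argv[1:4]])
R=s['ee_rot'];print('t',s['time_s'],'pos',s['tool_pos'].round(4),'az',np.degrees(np.arctan2(R[1,0],R[0,0])).round(2),'tilt',np.degrees(R[:2,2]).round(2),'w',round(s['gripper_width'],4),'F',s['force'].round(1))
print('tool cm',(R.T@(T-s['tool_pos'])*100).round(2))
E
python3 go.py .615 -.073 .26
```

```text
t 0.1 pos [ 0.2281 -0.4725  0.2386] az 25.77 tilt [-0.04  0.08] w 0.0854 F [-0.3  0.3 -0. ]
tool cm [ 52.21 -19.16  -2.11]
```

Emit:
{"fn": "step_arm", "kwargs": {
  "squeeze": 45,
  "steps": [
    {"rx": 0, "ry": 0, "rz": -0.15, "x": 0, "y": 0, "z": -0.5, "hand": 0},
    {"rx": 0, "ry": 0, "rz": -0.15, "x": 0, "y": 0, "z": -0.5, "hand": 0},
    {"rx": 0, "ry": 0, "rz": -0.15, "x": 0, "y": 0, "z": -0.5, "hand": 0},
    {"rx": 0, "ry": 0, "rz": -0.15, "x": 0, "y": 0, "z": -0.5, "hand": 0},
    {"rx": 0, "ry": 0, "rz": -0.15, "x": 0, "y": 0, "z": 0, "hand": 0},
    {"rx": 0, "ry": 0, "rz": -0.15, "x": 0, "y": 0, "z": 0, "hand": 0},
    {"rx": 0, "ry": 0, "rz": -0.15, "x": 0, "y": 0, "z": 0, "hand": 0},
    {"rx": 0, "ry": 0, "rz": -0.155, "x": 0, "y": 0, "z": 0, "hand": 0},
    {"rx": 0, "ry": 0, "rz": 0, "x": 0, "y": 0, "z": 0, "hand": 0},
    {"rx": 0, "ry": 0, "rz": 0, "x": 0, "y": 0, "z": 0, "hand": 0}
  ]
}}

```text
time_s: 1.35
tool_pos: [0.2282, -0.4727, 0.2591]
ee_rot: [[-0.081, 0.997, -0.0], [0.997, 0.081, 0.0], [0.0, -0.0, -1.0]]
force: [-0.8, 0.0, -0.4]
gripper_width: 0.0855
gripper_force: 0.0
```

```bash
python3 go.py .615 -.073 .26
```

```text
t 1.35 pos [ 0.2282 -0.4727  0.2591] az 94.67 tilt [-0.01  0.02] w 0.0855 F [-0.8  0.  -0.4]
tool cm [36.69 41.81 -0.09]
```

Emit:
{"fn": "step_arm", "kwargs": {
  "squeeze": 45,
  "steps": [
    {"rx": 0, "ry": 0, "rz": 0, "x": 1.84, "y": 2.1, "z": 0, "hand": 0},
    {"rx": 0, "ry": 0, "rz": 0, "x": 3.3, "y": 3.76, "z": 0, "hand": 0},
    {"rx": 0, "ry": 0, "rz": 0, "x": 3.3, "y": 3.76, "z": 0, "hand": 0},
    {"rx": 0, "ry": 0, "rz": 0, "x": 3.3, "y": 3.76, "z": 0, "hand": 0},
    {"rx": 0, "ry": 0, "rz": 0, "x": 3.3, "y": 3.76, "z": 0, "hand": 0},
    {"rx": 0, "ry": 0, "rz": 0, "x": 3.3, "y": 3.76, "z": 0, "hand": 0},
    {"rx": 0, "ry": 0, "rz": 0, "x": 3.3, "y": 3.76, "z": 0, "hand": 0},
    {"rx": 0, "ry": 0, "rz": 0, "x": 3.3, "y": 3.76, "z": 0, "hand": 0},
    {"rx": 0, "ry": 0, "rz": 0, "x": 3.3, "y": 3.76, "z": 0, "hand": 0},
    {"rx": 0, "ry": 0, "rz": 0, "x": 3.3, "y": 3.76, "z": 0, "hand": 0},
    {"rx": 0, "ry": 0, "rz": 0, "x": 3.3, "y": 3.76, "z": 0, "hand": 0},
    {"rx": 0, "ry": 0, "rz": 0, "x": 1.85, "y": 2.11, "z": 0, "hand": 0},
    {"rx": 0, "ry": 0, "rz": 0, "x": 0, "y": 0, "z": 0, "hand": 0},
    {"rx": 0, "ry": 0, "rz": 0, "x": 0, "y": 0, "z": 0, "hand": 0}
  ]
}}

```text
time_s: 3.1
tool_pos: [0.6137, -0.0724, 0.2591]
ee_rot: [[-0.083, 0.997, -0.001], [0.997, 0.083, -0.0], [-0.0, -0.001, -1.0]]
force: [-0.2, -0.6, -0.1]
gripper_width: 0.0852
gripper_force: 0.0
```

```bash
python3 go.py .615 -.073 .104
```

```text
t 3.1 pos [ 0.6137 -0.0724  0.2591] az 94.76 tilt [-0.04 -0.01] w 0.0852 F [-0.2 -0.6 -0.1]
tool cm [-0.07  0.13 15.51]
```

Emit:
{"fn": "step_arm", "kwargs": {
  "squeeze": 45,
  "steps": [
    {"rx": 0, "ry": 0, "rz": 0, "x": -0.07, "y": 0.13, "z": 1.5, "hand": 0},
    {"rx": 0, "ry": 0, "rz": 0, "x": 0, "y": 0, "z": 2.5, "hand": 0},
    {"rx": 0, "ry": 0, "rz": 0, "x": 0, "y": 0, "z": 2.5, "hand": 0},
    {"rx": 0, "ry": 0, "rz": 0, "x": 0, "y": 0, "z": 2.5, "hand": 0},
    {"rx": 0, "ry": 0, "rz": 0, "x": 0, "y": 0, "z": 2.5, "hand": 0},
    {"rx": 0, "ry": 0, "rz": 0, "x": 0, "y": 0, "z": 2.0, "hand": 0},
    {"rx": 0, "ry": 0, "rz": 0, "x": 0, "y": 0, "z": 1.2, "hand": 0},
    {"rx": 0, "ry": 0, "rz": 0, "x": 0, "y": 0, "z": 0.8, "hand": 0},
    {"rx": 0, "ry": 0, "rz": 0, "x": 0, "y": 0, "z": 0, "hand": 0},
    {"rx": 0, "ry": 0, "rz": 0, "x": 0, "y": 0, "z": 0, "hand": 0}
  ]
}}

```text
time_s: 4.35
tool_pos: [0.6158, -0.0728, 0.1051]
ee_rot: [[-0.084, 0.996, 0.001], [0.996, 0.084, -0.0], [-0.0, 0.001, -1.0]]
force: [-0.2, -0.3, 0.0]
gripper_width: 0.0858
gripper_force: 0.0
```

```bash
python3 go.py .615 -.073 .104; python3 - <<'E'
from h import *
p,d=snapshot('scene');cv2.imwrite('pics/g1.png',cv2.resize(p[60:260,220:460,::-1],None,fx=3,fy=3,interpolation=2))
E
```

```text
t 4.35 pos [ 0.6158 -0.0728  0.1051] az 94.81 tilt [ 0.07 -0.01] w 0.0858 F [-0.2 -0.3  0. ]
tool cm [-0.02 -0.09  0.11]
```

View pics/g1.png

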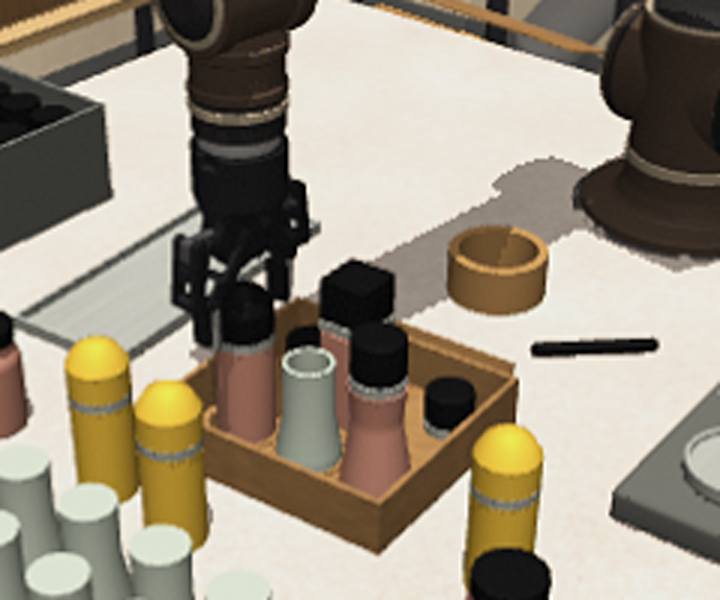

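The jaws straddle the straight grinder (dome at (246,310), fingers at (203,320) and (280,280)), roughly centred. I close them now.

Emit:
{"fn": "step_arm", "kwargs": {
  "squeeze": 45,
  "steps": [
    {"rx": 0, "ry": 0, "rz": 0, "x": 0, "y": 0, "z": 0, "hand": 0.2},
    {"rx": 0, "ry": 0, "rz": 0, "x": 0, "y": 0, "z": 0, "hand": 0.3},
    {"rx": 0, "ry": 0, "rz": 0, "x": 0, "y": 0, "z": 0, "hand": 0.35},
    {"rx": 0, "ry": 0, "rz": 0, "x": 0, "y": 0, "z": 0, "hand": 0.4},
    {"rx": 0, "ry": 0, "rz": 0, "x": 0, "y": 0, "z": 0, "hand": 0.5},
    {"rx": 0, "ry": 0, "rz": 0, "x": 0, "y": 0, "z": 0, "hand": 0.7},
    {"rx": 0, "ry": 0, "rz": 0, "x": 0, "y": 0, "z": 0, "hand": 1},
    {"rx": 0, "ry": 0, "rz": 0, "x": 0, "y": 0, "z": 0, "hand": 1},
    {"rx": 0, "ry": 0, "rz": 0, "x": 0, "y": 0, "z": 0, "hand": 1},
    {"rx": 0, "ry": 0, "rz": 0, "x": 0, "y": 0, "z": 0, "hand": 1}
  ]
}}

```text
time_s: 5.65
tool_pos: [0.6157, -0.0726, 0.1046]
ee_rot: [[-0.084, 0.996, 0.001], [0.996, 0.084, -0.0], [-0.0, 0.001, -1.0]]
force: [0.3, 0.8, 4.5]
gripper_width: 0.0491
gripper_force: 47.2
```

```bash
python3 go.py .5 -.3 .104
```

```text
t 5.65 pos [ 0.6157 -0.0726  0.1046] az 94.81 tilt [ 0.04 -0.  ] w 0.0491 F [0.3 0.8 4.5]
tool cm [-21.68 -13.44   0.05]
```

Emit:
{"fn": "step_arm", "kwargs": {
  "squeeze": 45,
  "steps": [
    {"rx": 0, "ry": 0, "rz": 0, "x": 0, "y": 0, "z": -0.5, "hand": 1},
    {"rx": 0, "ry": 0, "rz": 0, "x": 0, "y": 0, "z": -1.5, "hand": 1},
    {"rx": 0, "ry": 0, "rz": 0, "x": 0, "y": 0, "z": -2.5, "hand": 1},
    {"rx": 0, "ry": 0, "rz": 0, "x": 0, "y": 0, "z": -2.5, "hand": 1},
    {"rx": 0, "ry": 0, "rz": 0, "x": 0, "y": 0, "z": -2.0, "hand": 1},
    {"rx": 0, "ry": 0, "rz": 0, "x": -1.2, "y": -0.4, "z": 0, "hand": 1},
    {"rx": 0, "ry": 0, "rz": 0, "x": -2.4, "y": -0.8, "z": 0, "hand": 1},
    {"rx": 0, "ry": 0, "rz": 0, "x": -2.4, "y": -0.8, "z": 0, "hand": 1},
    {"rx": 0, "ry": 0, "rz": 0, "x": -2.4, "y": -0.8, "z": 0, "hand": 1},
    {"rx": 0, "ry": 0, "rz": 0, "x": -2.4, "y": -0.8, "z": 0, "hand": 1},
    {"rx": 0, "ry": 0, "rz": 0, "x": -2.4, "y": -0.8, "z": 0, "hand": 1},
    {"rx": 0, "ry": 0, "rz": 0, "x": -2.4, "y": -0.8, "z": 0, "hand": 1},
    {"rx": 0, "ry": 0, "rz": 0, "x": -2.4, "y": -0.8, "z": 0, "hand": 1},
    {"rx": 0, "ry": 0, "rz": 0, "x": -2.4, "y": -0.8, "z": 0, "hand": 1},
    {"rx": 0, "ry": 0, "rz": 0, "x": -1.2, "y": -0.4, "z": 0, "hand": 1},
    {"rx": 0, "ry": 0, "rz": 0, "x": 0, "y": 0, "z": 0, "hand": 1},
    {"rx": 0, "ry": 0, "rz": 0, "x": 0, "y": 0, "z": 0, "hand": 1}
  ]
}}

```text
time_s: 7.78
tool_pos: [0.5618, -0.2934, 0.1941]
ee_rot: [[-0.084, 0.996, -0.0], [0.996, 0.084, 0.001], [0.001, -0.0, -1.0]]
force: [-0.2, -1.1, -2.4]
gripper_width: 0.0486
gripper_force: 47.3
```

```bash
python3 go.py .562 -.294 .104; python3 - <<'E'
from h import *
p,d=snapshot('scene');cv2.imwrite('pics/g2.png',cv2.resize(p[60:260,180:420,::-1],None,fx=2.5,fy=2.5,interpolation=2))
E
```

```text
t 7.775 pos [ 0.5618 -0.2934  0.1941] az 94.83 tilt [-0.02  0.03] w 0.0486 F [-0.2 -1.1 -2.4]
tool cm [-0.07  0.02  9.01]
```

View pics/g2.png

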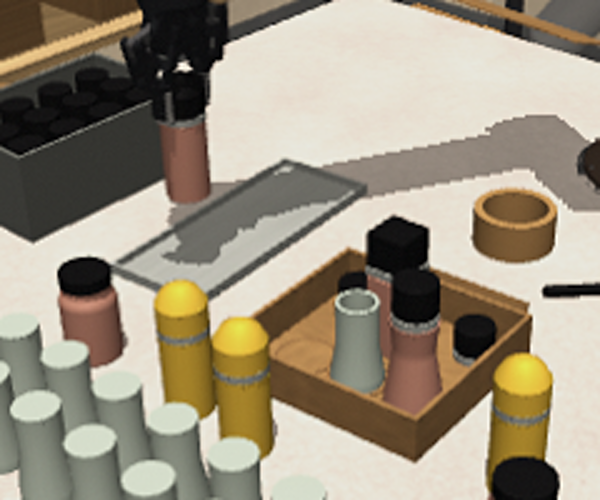

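The straight grinder hangs upright above the tray's far end (px (185,160)), and nothing else has moved. I lower and release it.

Emit:
{"fn": "step_arm", "kwargs": {
  "squeeze": 45,
  "steps": [
    {"rx": 0, "ry": 0, "rz": 0, "x": 0, "y": 0, "z": 1.5, "hand": 1},
    {"rx": 0, "ry": 0, "rz": 0, "x": 0, "y": 0, "z": 2.5, "hand": 1},
    {"rx": 0, "ry": 0, "rz": 0, "x": 0, "y": 0, "z": 2.5, "hand": 1},
    {"rx": 0, "ry": 0, "rz": 0, "x": 0, "y": 0, "z": 1.2, "hand": 1},
    {"rx": 0, "ry": 0, "rz": 0, "x": 0, "y": 0, "z": 0.6, "hand": 1},
    {"rx": 0, "ry": 0, "rz": 0, "x": 0, "y": 0, "z": 0.4, "hand": 1},
    {"rx": 0, "ry": 0, "rz": 0, "x": 0, "y": 0, "z": 0.2, "hand": 1},
    {"rx": 0, "ry": 0, "rz": 0, "x": 0, "y": 0, "z": 0.1, "hand": 1},
    {"rx": 0, "ry": 0, "rz": 0, "x": 0, "y": 0, "z": 0.05, "hand": 1},
    {"rx": 0, "ry": 0, "rz": 0, "x": 0, "y": 0, "z": 0, "hand": 1},
    {"rx": 0, "ry": 0, "rz": 0, "x": 0, "y": 0, "z": 0, "hand": 1}
  ]
}}

```text
time_s: 9.2
tool_pos: [0.5619, -0.294, 0.104]
ee_rot: [[-0.084, 0.996, 0.0], [0.996, 0.084, -0.0], [-0.0, 0.0, -1.0]]
force: [-1.1, 0.0, -3.2]
gripper_width: 0.049
gripper_force: 47.3
```

Emit:
{"fn": "step_arm", "kwargs": {
  "squeeze": 45,
  "steps": [
    {"rx": 0, "ry": 0, "rz": 0, "x": 0, "y": 0, "z": 0.05, "hand": 1},
    {"rx": 0, "ry": 0, "rz": 0, "x": 0, "y": 0, "z": 0.05, "hand": 1},
    {"rx": 0, "ry": 0, "rz": 0, "x": 0, "y": 0, "z": 0, "hand": 1}
  ]
}}

```text
time_s: 9.57
tool_pos: [0.562, -0.2941, 0.1036]
ee_rot: [[-0.084, 0.996, 0.001], [0.996, 0.084, -0.001], [-0.001, 0.001, -1.0]]
force: [-1.7, 0.2, 4.2]
gripper_width: 0.0486
gripper_force: 47.8
```

Emit:
{"fn": "step_arm", "kwargs": {
  "squeeze": 45,
  "steps": [
    {"rx": 0, "ry": 0, "rz": 0, "x": 0, "y": 0, "z": 0, "hand": 0.35},
    {"rx": 0, "ry": 0, "rz": 0, "x": 0, "y": 0, "z": 0, "hand": 0.2},
    {"rx": 0, "ry": 0, "rz": 0, "x": 0, "y": 0, "z": 0, "hand": 0},
    {"rx": 0, "ry": 0, "rz": 0, "x": 0, "y": 0, "z": 0, "hand": 0},
    {"rx": 0, "ry": 0, "rz": 0, "x": 0, "y": 0, "z": 0, "hand": 0},
    {"rx": 0, "ry": 0, "rz": 0, "x": 0, "y": 0, "z": -1, "hand": 0},
    {"rx": 0, "ry": 0, "rz": 0, "x": 0, "y": 0, "z": -2.5, "hand": 0},
    {"rx": 0, "ry": 0, "rz": 0, "x": 0, "y": 0, "z": -3.5, "hand": 0},
    {"rx": 0, "ry": 0, "rz": 0, "x": 0, "y": 0, "z": -3, "hand": 0},
    {"rx": 0, "ry": 0, "rz": 0, "x": 0, "y": 0, "z": 0, "hand": 0}
  ]
}}

```text
time_s: 10.82
tool_pos: [0.5631, -0.2946, 0.2066]
ee_rot: [[-0.084, 0.996, 0.005], [0.996, 0.084, -0.003], [-0.003, 0.005, -1.0]]
force: [0.2, 0.4, 0.2]
gripper_width: 0.0856
gripper_force: 0.0
```

```bash
python3 go.py .5437 -.0135 .203; python3 - <<'E'
from h import *
p,d=snapshot('scene');cv2.imwrite('pics/g3.png',cv2.resize(p[60:260,180:420,::-1],None,fx=2.5,fy=2.5,interpolation=2))
p,d=snapshot('top');np.savez('top1.npz',p=p,d=d);cv2.imwrite('pics/t1.png',cv2.resize(p[140:280,250:420,::-1],None,fx=4,fy=4,interpolation=2))
E
```

```text
t 10.825 pos [ 0.5631 -0.2946  0.2066] az 94.81 tilt [ 0.3  -0.16] w 0.0856 F [0.2 0.4 0.2]
tool cm [28.18  0.43  0.27]
```

View pics/t1.png

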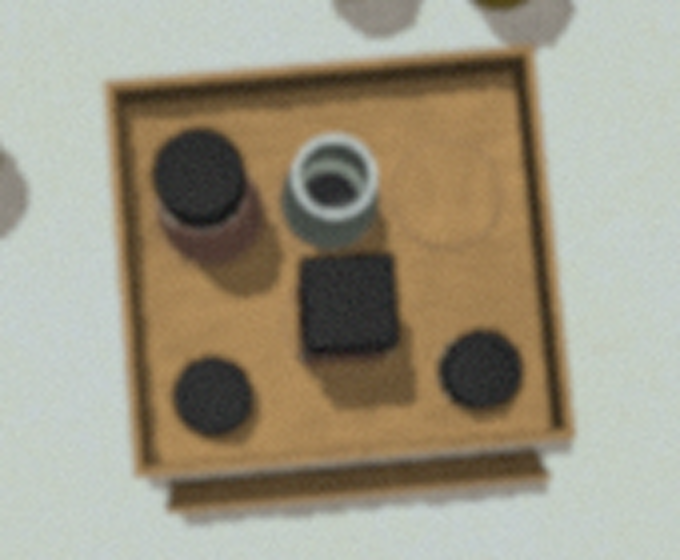

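The ring for the straight grinder is now visible at about crop (447,195), and everything else is in place. Next is the square grinder.

Emit:
{"fn": "step_arm", "kwargs": {
  "squeeze": 45,
  "steps": [
    {"rx": 0, "ry": 0, "rz": 0, "x": 1.6, "y": 0, "z": 0, "hand": 0},
    {"rx": 0, "ry": 0, "rz": 0, "x": 3.5, "y": 0, "z": 0, "hand": 0},
    {"rx": 0, "ry": 0, "rz": 0, "x": 3.5, "y": 0, "z": 0, "hand": 0},
    {"rx": 0, "ry": 0, "rz": 0, "x": 3.5, "y": 0, "z": 0, "hand": 0},
    {"rx": 0, "ry": 0, "rz": 0, "x": 3.5, "y": 0, "z": 0, "hand": 0},
    {"rx": 0, "ry": 0, "rz": 0, "x": 3.5, "y": 0.2, "z": 0, "hand": 0},
    {"rx": 0, "ry": 0, "rz": 0, "x": 3.5, "y": 0.2, "z": 0, "hand": 0},
    {"rx": 0, "ry": 0, "rz": 0, "x": 3.5, "y": 0, "z": 0, "hand": 0},
    {"rx": 0, "ry": 0, "rz": 0, "x": 2.1, "y": 0, "z": 0, "hand": 0},
    {"rx": 0, "ry": 0, "rz": 0, "x": 0, "y": 0, "z": 0, "hand": 0},
    {"rx": 0, "ry": 0, "rz": 0, "x": 0, "y": 0, "z": 0, "hand": 0}
  ]
}}

```text
time_s: 12.3
tool_pos: [0.5416, -0.0126, 0.2022]
ee_rot: [[-0.084, 0.996, -0.001], [0.996, 0.084, -0.0], [-0.0, -0.001, -1.0]]
force: [-0.2, 0.7, 0.3]
gripper_width: 0.0855
gripper_force: 0.0
```

```bash
python3 go.py .5437 -.0135 .111; python3 - <<'E'
from h import *
print('ringR',plane('top',np.array([[447,195],[393,195],[501,195],[447,248]])/4+[250,140]-.375,.005))
E
```

```text
t 12.3 pos [ 0.5416 -0.0126  0.2022] az 94.83 tilt [-0.06 -0.01] w 0.0855 F [-0.2  0.7  0.3]
tool cm [-0.11  0.21  9.12]
ringR [[ 0.6133048  -0.07444996  0.005     ]
 [ 0.61346901 -0.04446742  0.005     ]
 [ 0.61314422 -0.10446813  0.005     ]
 [ 0.58370553 -0.07392064  0.005     ]]
```

Emit:
{"fn": "step_arm", "kwargs": {
  "squeeze": 45,
  "steps": [
    {"rx": 0, "ry": 0, "rz": 0, "x": -0.13, "y": 0.13, "z": 1.0, "hand": 0},
    {"rx": 0, "ry": 0, "rz": 0, "x": 0, "y": 0, "z": 2.0, "hand": 0},
    {"rx": 0, "ry": 0, "rz": 0, "x": 0, "y": 0, "z": 2.0, "hand": 0},
    {"rx": 0, "ry": 0, "rz": 0, "x": 0, "y": 0, "z": 2.0, "hand": 0},
    {"rx": 0, "ry": 0, "rz": 0, "x": 0, "y": 0, "z": 1.4, "hand": 0},
    {"rx": 0, "ry": 0, "rz": 0, "x": 0, "y": 0, "z": 0.7, "hand": 0},
    {"rx": 0, "ry": 0, "rz": 0, "x": 0, "y": 0, "z": 0, "hand": 0},
    {"rx": 0, "ry": 0, "rz": 0, "x": 0, "y": 0, "z": 0, "hand": 0.2},
    {"rx": 0, "ry": 0, "rz": 0, "x": 0, "y": 0, "z": 0, "hand": 0.3},
    {"rx": 0, "ry": 0, "rz": 0, "x": 0, "y": 0, "z": 0, "hand": 0.36},
    {"rx": 0, "ry": 0, "rz": 0, "x": 0, "y": 0, "z": 0, "hand": 0.42},
    {"rx": 0, "ry": 0, "rz": 0, "x": 0, "y": 0, "z": 0, "hand": 0.5},
    {"rx": 0, "ry": 0, "rz": 0, "x": 0, "y": 0, "z": 0, "hand": 0.7},
    {"rx": 0, "ry": 0, "rz": 0, "x": 0, "y": 0, "z": 0, "hand": 1},
    {"rx": 0, "ry": 0, "rz": 0, "x": 0, "y": 0, "z": 0, "hand": 1},
    {"rx": 0, "ry": 0, "rz": 0, "x": 0, "y": 0, "z": 0, "hand": 1}
  ]
}}

```text
time_s: 14.3
tool_pos: [0.5439, -0.0138, 0.1122]
ee_rot: [[-0.084, 0.996, 0.001], [0.996, 0.084, 0.0], [-0.0, 0.001, -1.0]]
force: [-0.6, 1.4, 5.2]
gripper_width: 0.0446
gripper_force: 46.2
```

```bash
python3 go.py .373 -.312 .11
```

```text
t 14.3 pos [ 0.5439 -0.0138  0.1122] az 94.81 tilt [0.05 0.  ] w 0.0446 F [-0.6  1.4  5.2]
tool cm [-28.28 -19.53   0.2 ]
```

Emit:
{"fn": "step_arm", "kwargs": {
  "squeeze": 45,
  "steps": [
    {"rx": 0, "ry": 0, "rz": 0, "x": 0, "y": 0, "z": -0.5, "hand": 1},
    {"rx": 0, "ry": 0, "rz": 0, "x": 0, "y": 0, "z": -1.5, "hand": 1},
    {"rx": 0, "ry": 0, "rz": 0, "x": 0, "y": 0, "z": -2.5, "hand": 1},
    {"rx": 0, "ry": 0, "rz": 0, "x": 0, "y": 0, "z": -2.5, "hand": 1},
    {"rx": 0, "ry": 0, "rz": 0, "x": 0, "y": 0, "z": -2.0, "hand": 1},
    {"rx": 0, "ry": 0, "rz": 0, "x": -1.15, "y": -0.75, "z": 0, "hand": 1},
    {"rx": 0, "ry": 0, "rz": 0, "x": -2.6, "y": -1.8, "z": 0, "hand": 1},
    {"rx": 0, "ry": 0, "rz": 0, "x": -2.6, "y": -1.8, "z": 0, "hand": 1},
    {"rx": 0, "ry": 0, "rz": 0, "x": -2.6, "y": -1.8, "z": 0, "hand": 1},
    {"rx": 0, "ry": 0, "rz": 0, "x": -2.6, "y": -1.8, "z": 0, "hand": 1},
    {"rx": 0, "ry": 0, "rz": 0, "x": -2.6, "y": -1.8, "z": 0, "hand": 1},
    {"rx": 0, "ry": 0, "rz": 0, "x": -2.6, "y": -1.8, "z": 0, "hand": 1},
    {"rx": 0, "ry": 0, "rz": 0, "x": -2.6, "y": -1.8, "z": 0, "hand": 1},
    {"rx": 0, "ry": 0, "rz": 0, "x": -2.6, "y": -1.8, "z": 0, "hand": 1},
    {"rx": 0, "ry": 0, "rz": 0, "x": -2.6, "y": -1.8, "z": 0, "hand": 1},
    {"rx": 0, "ry": 0, "rz": 0, "x": -2.6, "y": -1.8, "z": 0, "hand": 1},
    {"rx": 0, "ry": 0, "rz": 0, "x": -1.15, "y": -0.75, "z": 0, "hand": 1},
    {"rx": 0, "ry": 0, "rz": 0, "x": 0, "y": 0, "z": 0, "hand": 1},
    {"rx": 0, "ry": 0, "rz": 0, "x": 0, "y": 0, "z": 0, "hand": 1}
  ]
}}

```text
time_s: 16.68
tool_pos: [0.373, -0.3115, 0.2015]
ee_rot: [[-0.084, 0.996, -0.0], [0.996, 0.084, 0.001], [0.001, -0.0, -1.0]]
force: [0.5, -0.3, -2.4]
gripper_width: 0.0453
gripper_force: 46.1
```

```bash
python3 go.py .373 -.312 .1112
```

```text
t 16.675 pos [ 0.373  -0.3115  0.2015] az 94.84 tilt [-0.01  0.04] w 0.0453 F [ 0.5 -0.3 -2.4]
tool cm [-0.05 -0.    9.03]
```

Emit:
{"fn": "step_arm", "kwargs": {
  "squeeze": 45,
  "steps": [
    {"rx": 0, "ry": 0, "rz": 0, "x": 0, "y": 0, "z": 1.5, "hand": 1},
    {"rx": 0, "ry": 0, "rz": 0, "x": 0, "y": 0, "z": 2.5, "hand": 1},
    {"rx": 0, "ry": 0, "rz": 0, "x": 0, "y": 0, "z": 2.5, "hand": 1},
    {"rx": 0, "ry": 0, "rz": 0, "x": 0, "y": 0, "z": 1.2, "hand": 1},
    {"rx": 0, "ry": 0, "rz": 0, "x": 0, "y": 0, "z": 0.6, "hand": 1},
    {"rx": 0, "ry": 0, "rz": 0, "x": 0, "y": 0, "z": 0.4, "hand": 1},
    {"rx": 0, "ry": 0, "rz": 0, "x": 0, "y": 0, "z": 0.2, "hand": 1},
    {"rx": 0, "ry": 0, "rz": 0, "x": 0, "y": 0, "z": 0.1, "hand": 1},
    {"rx": 0, "ry": 0, "rz": 0, "x": 0, "y": 0, "z": 0.05, "hand": 1},
    {"rx": 0, "ry": 0, "rz": 0, "x": 0, "y": 0, "z": 0.04, "hand": 1},
    {"rx": 0, "ry": 0, "rz": 0, "x": 0, "y": 0, "z": 0, "hand": 1},
    {"rx": 0, "ry": 0, "rz": 0, "x": 0, "y": 0, "z": 0, "hand": 1}
  ]
}}

```text
time_s: 18.18
tool_pos: [0.3731, -0.3123, 0.1112]
ee_rot: [[-0.084, 0.996, 0.0], [0.996, 0.084, -0.0], [-0.0, 0.0, -1.0]]
force: [-0.4, -0.0, -0.7]
gripper_width: 0.0449
gripper_force: 46.3
```

Emit:
{"fn": "step_arm", "kwargs": {
  "squeeze": 45,
  "steps": [
    {"rx": 0, "ry": 0, "rz": 0, "x": 0, "y": 0, "z": 0.04, "hand": 1},
    {"rx": 0, "ry": 0, "rz": 0, "x": 0, "y": 0, "z": 0, "hand": 0.35},
    {"rx": 0, "ry": 0, "rz": 0, "x": 0, "y": 0, "z": 0, "hand": 0.2},
    {"rx": 0, "ry": 0, "rz": 0, "x": 0, "y": 0, "z": 0, "hand": 0},
    {"rx": 0, "ry": 0, "rz": 0, "x": 0, "y": 0, "z": 0, "hand": 0},
    {"rx": 0, "ry": 0, "rz": 0, "x": 0, "y": 0, "z": 0, "hand": 0},
    {"rx": 0, "ry": 0, "rz": 0, "x": 0, "y": 0, "z": -1, "hand": 0},
    {"rx": 0, "ry": 0, "rz": 0, "x": 0, "y": 0, "z": -2.5, "hand": 0},
    {"rx": 0, "ry": 0, "rz": 0, "x": 0, "y": 0, "z": -3.5, "hand": 0},
    {"rx": 0, "ry": 0, "rz": 0, "x": 0, "y": 0, "z": -3, "hand": 0},
    {"rx": 0, "ry": 0, "rz": 0, "x": 0, "y": 0, "z": 0, "hand": 0},
    {"rx": 0, "ry": 0, "rz": 0, "x": 0, "y": 0, "z": 0, "hand": 0}
  ]
}}

```text
time_s: 19.68
tool_pos: [0.3729, -0.3121, 0.2104]
ee_rot: [[-0.084, 0.996, 0.0], [0.996, 0.084, 0.0], [0.0, 0.0, -1.0]]
force: [-0.6, 0.8, -0.2]
gripper_width: 0.0852
gripper_force: 0.0
```

```bash
python3 go.py .6033 .0568 .21
```

```text
t 19.675 pos [ 0.3729 -0.3121  0.2104] az 94.81 tilt [0. 0.] w 0.0852 F [-0.6  0.8 -0.2]
tool cm [34.83 26.05  0.04]
```

Emit:
{"fn": "step_arm", "kwargs": {
  "squeeze": 45,
  "steps": [
    {"rx": 0, "ry": 0, "rz": 0, "x": 1.47, "y": 1.2, "z": 0, "hand": 0},
    {"rx": 0, "ry": 0, "rz": 0, "x": 2.9, "y": 2.15, "z": 0, "hand": 0},
    {"rx": 0, "ry": 0, "rz": 0, "x": 2.9, "y": 2.15, "z": 0, "hand": 0},
    {"rx": 0, "ry": 0, "rz": 0, "x": 2.9, "y": 2.15, "z": 0, "hand": 0},
    {"rx": 0, "ry": 0, "rz": 0, "x": 2.9, "y": 2.15, "z": 0, "hand": 0},
    {"rx": 0, "ry": 0, "rz": 0, "x": 2.9, "y": 2.15, "z": 0, "hand": 0},
    {"rx": 0, "ry": 0, "rz": 0, "x": 2.9, "y": 2.15, "z": 0, "hand": 0},
    {"rx": 0, "ry": 0, "rz": 0, "x": 2.9, "y": 2.15, "z": 0, "hand": 0},
    {"rx": 0, "ry": 0, "rz": 0, "x": 2.9, "y": 2.15, "z": 0, "hand": 0},
    {"rx": 0, "ry": 0, "rz": 0, "x": 2.9, "y": 2.15, "z": 0, "hand": 0},
    {"rx": 0, "ry": 0, "rz": 0, "x": 2.9, "y": 2.15, "z": 0, "hand": 0},
    {"rx": 0, "ry": 0, "rz": 0, "x": 2.9, "y": 2.15, "z": 0, "hand": 0},
    {"rx": 0, "ry": 0, "rz": 0, "x": 1.46, "y": 1.2, "z": 0, "hand": 0},
    {"rx": 0, "ry": 0, "rz": 0, "x": 0, "y": 0, "z": 0, "hand": 0},
    {"rx": 0, "ry": 0, "rz": 0, "x": 0, "y": 0, "z": 0, "hand": 0}
  ]
}}

```text
time_s: 21.55
tool_pos: [0.6028, 0.056, 0.2102]
ee_rot: [[-0.083, 0.997, -0.001], [0.997, 0.083, -0.0], [-0.0, -0.001, -1.0]]
force: [-0.0, 0.2, -0.1]
gripper_width: 0.0857
gripper_force: 0.0
```

```bash
python3 go.py .6033 .0568 .112
```

```text
t 21.55 pos [0.6028 0.056  0.2102] az 94.78 tilt [-0.06 -0.03] w 0.0857 F [-0.   0.2 -0.1]
tool cm [0.08 0.07 9.82]
```

Emit:
{"fn": "step_arm", "kwargs": {
  "squeeze": 45,
  "steps": [
    {"rx": 0, "ry": 0, "rz": 0, "x": 0.06, "y": 0, "z": 1.3, "hand": 0},
    {"rx": 0, "ry": 0, "rz": 0, "x": 0, "y": 0, "z": 2.3, "hand": 0},
    {"rx": 0, "ry": 0, "rz": 0, "x": 0, "y": 0, "z": 2.3, "hand": 0},
    {"rx": 0, "ry": 0, "rz": 0, "x": 0, "y": 0, "z": 1.9, "hand": 0},
    {"rx": 0, "ry": 0, "rz": 0, "x": 0, "y": 0, "z": 1.3, "hand": 0},
    {"rx": 0, "ry": 0, "rz": 0, "x": 0, "y": 0, "z": 0.7, "hand": 0},
    {"rx": 0, "ry": 0, "rz": 0, "x": 0, "y": 0, "z": 0, "hand": 0},
    {"rx": 0, "ry": 0, "rz": 0, "x": 0, "y": 0, "z": 0, "hand": 0.2},
    {"rx": 0, "ry": 0, "rz": 0, "x": 0, "y": 0, "z": 0, "hand": 0.3},
    {"rx": 0, "ry": 0, "rz": 0, "x": 0, "y": 0, "z": 0, "hand": 0.36},
    {"rx": 0, "ry": 0, "rz": 0, "x": 0, "y": 0, "z": 0, "hand": 0.42},
    {"rx": 0, "ry": 0, "rz": 0, "x": 0, "y": 0, "z": 0, "hand": 0.5},
    {"rx": 0, "ry": 0, "rz": 0, "x": 0, "y": 0, "z": 0, "hand": 0.7},
    {"rx": 0, "ry": 0, "rz": 0, "x": 0, "y": 0, "z": 0, "hand": 1},
    {"rx": 0, "ry": 0, "rz": 0, "x": 0, "y": 0, "z": 0, "hand": 1},
    {"rx": 0, "ry": 0, "rz": 0, "x": 0, "y": 0, "z": 0, "hand": 1}
  ]
}}

```text
time_s: 23.55
tool_pos: [0.6036, 0.0574, 0.1128]
ee_rot: [[-0.084, 0.996, 0.001], [0.996, 0.084, 0.0], [0.0, 0.001, -1.0]]
force: [0.8, 0.1, 2.5]
gripper_width: 0.0442
gripper_force: 46.3
```

```bash
python3 go.py .467 -.303 .111
```

```text
t 23.55 pos [0.6036 0.0574 0.1128] az 94.81 tilt [0.05 0.  ] w 0.0442 F [0.8 0.1 2.5]
tool cm [-34.77 -16.64   0.17]
```

Emit:
{"fn": "step_arm", "kwargs": {
  "squeeze": 45,
  "steps": [
    {"rx": 0, "ry": 0, "rz": 0, "x": 0, "y": 0, "z": -0.5, "hand": 1},
    {"rx": 0, "ry": 0, "rz": 0, "x": 0, "y": 0, "z": -1.5, "hand": 1},
    {"rx": 0, "ry": 0, "rz": 0, "x": 0, "y": 0, "z": -3, "hand": 1},
    {"rx": 0, "ry": 0, "rz": 0, "x": 0, "y": 0, "z": -4, "hand": 1},
    {"rx": 0, "ry": 0, "rz": 0, "x": 0, "y": 0, "z": -3, "hand": 1},
    {"rx": 0, "ry": 0, "rz": 0, "x": 0, "y": 0, "z": -2, "hand": 1},
    {"rx": 0, "ry": 0, "rz": 0, "x": -1.45, "y": -0.62, "z": 0, "hand": 1},
    {"rx": 0, "ry": 0, "rz": 0, "x": -2.9, "y": -1.4, "z": 0, "hand": 1},
    {"rx": 0, "ry": 0, "rz": 0, "x": -2.9, "y": -1.4, "z": 0, "hand": 1},
    {"rx": 0, "ry": 0, "rz": 0, "x": -2.9, "y": -1.4, "z": 0, "hand": 1},
    {"rx": 0, "ry": 0, "rz": 0, "x": -2.9, "y": -1.4, "z": 0, "hand": 1},
    {"rx": 0, "ry": 0, "rz": 0, "x": -2.9, "y": -1.4, "z": 0, "hand": 1},
    {"rx": 0, "ry": 0, "rz": 0, "x": -2.9, "y": -1.4, "z": 0, "hand": 1},
    {"rx": 0, "ry": 0, "rz": 0, "x": -2.9, "y": -1.4, "z": 0, "hand": 1},
    {"rx": 0, "ry": 0, "rz": 0, "x": -2.9, "y": -1.4, "z": 0, "hand": 1},
    {"rx": 0, "ry": 0, "rz": 0, "x": -2.9, "y": -1.4, "z": 0, "hand": 1},
    {"rx": 0, "ry": 0, "rz": 0, "x": -2.9, "y": -1.4, "z": 0, "hand": 1},
    {"rx": 0, "ry": 0, "rz": 0, "x": -2.9, "y": -1.4, "z": 0, "hand": 1},
    {"rx": 0, "ry": 0, "rz": 0, "x": -1.45, "y": -0.62, "z": 0, "hand": 1},
    {"rx": 0, "ry": 0, "rz": 0, "x": 0, "y": 0, "z": 0, "hand": 1}
  ]
}}

```text
time_s: 26.05
tool_pos: [0.4658, -0.304, 0.2518]
ee_rot: [[-0.082, 0.997, -0.001], [0.997, 0.082, 0.001], [0.001, -0.001, -1.0]]
force: [0.4, 0.1, -2.0]
gripper_width: 0.0442
gripper_force: 46.4
```

Emit:
{"fn": "step_arm", "kwargs": {
  "squeeze": 45,
  "steps": [
    {"rx": 0, "ry": 0, "rz": 0, "x": 0, "y": 0, "z": 0, "hand": 1},
    {"rx": 0, "ry": 0, "rz": 0, "x": 0, "y": 0, "z": 0, "hand": 1}
  ]
}}

```text
time_s: 26.3
tool_pos: [0.467, -0.3025, 0.2525]
ee_rot: [[-0.085, 0.996, 0.0], [0.996, 0.085, 0.0], [0.0, 0.0, -1.0]]
force: [0.5, -0.0, -2.1]
gripper_width: 0.044
gripper_force: 46.4
```

```bash
python3 go.py .467 -.303 .1118; python3 - <<'E'
from h import *
p,d=snapshot('scene');cv2.imwrite('pics/g4.png',cv2.resize(p[60:260,180:420,::-1],None,fx=2.5,fy=2.5,interpolation=2))
E
```

```text
t 26.3 pos [ 0.467  -0.3025  0.2525] az 94.89 tilt [0.   0.01] w 0.044 F [ 0.5 -0.  -2.1]
tool cm [-0.05 -0.   14.07]
```

View pics/g4.png

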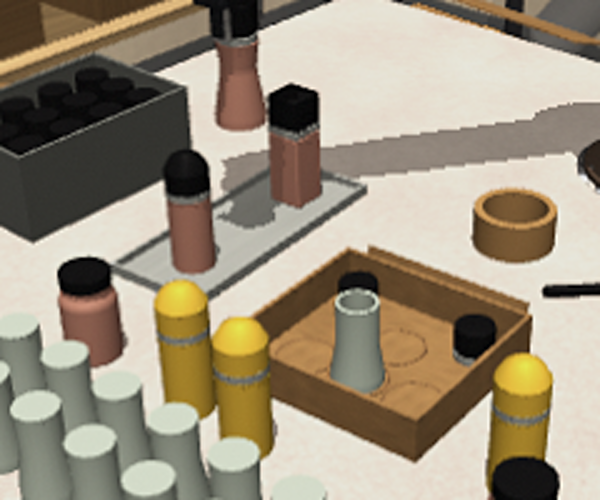

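Both placed grinders stand upright in the tray, at (190,210) and (295,145). The waisted one hangs upright above the gap, and the rings and bottle are exposed. I lower it.

Emit:
{"fn": "step_arm", "kwargs": {
  "squeeze": 45,
  "steps": [
    {"rx": 0, "ry": 0, "rz": 0, "x": 0, "y": 0, "z": 2, "hand": 1},
    {"rx": 0, "ry": 0, "rz": 0, "x": 0, "y": 0, "z": 3, "hand": 1},
    {"rx": 0, "ry": 0, "rz": 0, "x": 0, "y": 0, "z": 3, "hand": 1},
    {"rx": 0, "ry": 0, "rz": 0, "x": 0, "y": 0, "z": 3, "hand": 1},
    {"rx": 0, "ry": 0, "rz": 0, "x": 0, "y": 0, "z": 1.5, "hand": 1},
    {"rx": 0, "ry": 0, "rz": 0, "x": 0, "y": 0, "z": 0.7, "hand": 1},
    {"rx": 0, "ry": 0, "rz": 0, "x": 0, "y": 0, "z": 0.4, "hand": 1},
    {"rx": 0, "ry": 0, "rz": 0, "x": 0, "y": 0, "z": 0.2, "hand": 1},
    {"rx": 0, "ry": 0, "rz": 0, "x": 0, "y": 0, "z": 0.15, "hand": 1},
    {"rx": 0, "ry": 0, "rz": 0, "x": 0, "y": 0, "z": 0.07, "hand": 1},
    {"rx": 0, "ry": 0, "rz": 0, "x": 0, "y": 0, "z": 0.05, "hand": 1},
    {"rx": 0, "ry": 0, "rz": 0, "x": 0, "y": 0, "z": 0, "hand": 1},
    {"rx": 0, "ry": 0, "rz": 0, "x": 0, "y": 0, "z": 0, "hand": 1}
  ]
}}

```text
time_s: 27.98
tool_pos: [0.4667, -0.3034, 0.1118]
ee_rot: [[-0.084, 0.996, 0.0], [0.996, 0.084, -0.0], [-0.0, 0.0, -1.0]]
force: [-0.8, 0.1, -2.1]
gripper_width: 0.0441
gripper_force: 46.5
```

```bash
python3 - <<'E'
from h import *
p,d=snapshot('top');np.savez('top2.npz',p=p,d=d)
c=cv2.resize(p[140:280,250:420,::-1],None,fx=4,fy=4,interpolation=2);cv2.imwrite('pics/t2.png',cv2.createCLAHE(3,(4,4)).apply(cv2.cvtColor(c,6)))
E
```

```text
(no output)
```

View pics/t2.png

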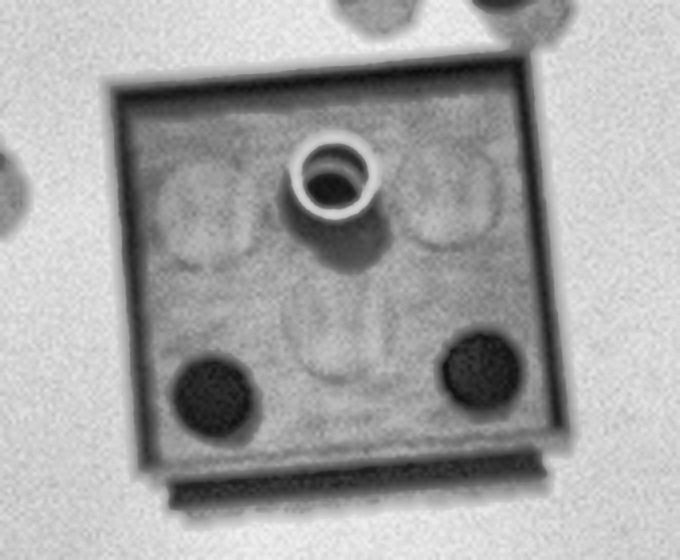

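The enhanced view shows the rings at about (206,214), (449,196) and (338,328), with the bottle rim at (335,175). I touch down and release the waisted grinder.

Emit:
{"fn": "step_arm", "kwargs": {
  "squeeze": 45,
  "steps": [
    {"rx": 0, "ry": 0, "rz": 0, "x": 0, "y": 0, "z": 0.05, "hand": 1},
    {"rx": 0, "ry": 0, "rz": 0, "x": 0, "y": 0, "z": 0.04, "hand": 1},
    {"rx": 0, "ry": 0, "rz": 0, "x": 0, "y": 0, "z": 0, "hand": 1},
    {"rx": 0, "ry": 0, "rz": 0, "x": 0, "y": 0, "z": 0, "hand": 0.35},
    {"rx": 0, "ry": 0, "rz": 0, "x": 0, "y": 0, "z": 0, "hand": 0.2},
    {"rx": 0, "ry": 0, "rz": 0, "x": 0, "y": 0, "z": 0, "hand": 0},
    {"rx": 0, "ry": 0, "rz": 0, "x": 0, "y": 0, "z": 0, "hand": 0},
    {"rx": 0, "ry": 0, "rz": 0, "x": 0, "y": 0, "z": 0, "hand": 0},
    {"rx": 0, "ry": 0, "rz": 0, "x": 0, "y": 0, "z": -1, "hand": 0},
    {"rx": 0, "ry": 0, "rz": 0, "x": 0, "y": 0, "z": -2.5, "hand": 0},
    {"rx": 0, "ry": 0, "rz": 0, "x": 0, "y": 0, "z": -3.5, "hand": 0},
    {"rx": 0, "ry": 0, "rz": 0, "x": 0, "y": 0, "z": -3, "hand": 0},
    {"rx": 0, "ry": 0, "rz": 0, "x": 0, "y": 0, "z": 0, "hand": 0},
    {"rx": 0, "ry": 0, "rz": 0, "x": 0, "y": 0, "z": 0, "hand": 0}
  ]
}}

```text
time_s: 29.78
tool_pos: [0.4666, -0.3033, 0.2107]
ee_rot: [[-0.084, 0.996, -0.0], [0.996, 0.084, 0.0], [0.0, -0.0, -1.0]]
force: [-0.4, -0.0, 0.1]
gripper_width: 0.0859
gripper_force: 0.0
```

```bash
python3 go.py .6095 -.0083 .21; python3 - <<'E'
from h import *
B=lambda q:np.array(q)/4+[250,140]-.375
print('rings L R F',plane('top',B([(206,214),(449,196),(338,328)]),.005).round(4).tolist())
print('bottle rim',plane('top',B([(335,175)]),.097).round(4))
# height map fit of tray objects upright check
p,d=snapshot('top');C=cloud('top',d)
for n,x,y in(('A',.562,-.294),('B',.467,-.303),('C',.373,-.312)):
    m=(np.hypot(C[...,0]-x,C[...,1]-y)<.045)&(C[...,2]>.1345)&(C[...,2]<.155)
    Q=C[m];lo,hi=np.percentile(Q,3,axis=0),np.percentile(Q,97,axis=0);print(n,len(Q),((lo+hi)/2).round(4),(hi-lo).round(4))
E
```

```text
t 29.775 pos [ 0.4666 -0.3033  0.2107] az 94.81 tilt [-0.  0.] w 0.0859 F [-0.4 -0.   0.1]
tool cm [28.2  16.71  0.07]
rings L R F [[0.6034, 0.0592, 0.005], [0.6127, -0.0756, 0.005], [0.5398, -0.0132, 0.005]]
bottle rim [[ 0.61  -0.009  0.097]]
A 321 [ 0.5607 -0.2929  0.1397] [0.0343 0.0321 0.0097]
B 469 [ 0.4677 -0.3033  0.1415] [0.0387 0.0389 0.0076]
C 634 [ 0.3736 -0.3106  0.1411] [0.0432 0.0424 0.0081]
```

Emit:
{"fn": "step_arm", "kwargs": {
  "squeeze": 45,
  "steps": [
    {"rx": 0, "ry": 0, "rz": 0, "x": 1.05, "y": 0.7, "z": 0, "hand": 0},
    {"rx": 0, "ry": 0, "rz": 0, "x": 2.9, "y": 1.7, "z": 0, "hand": 0},
    {"rx": 0, "ry": 0, "rz": 0, "x": 2.9, "y": 1.7, "z": 0, "hand": 0},
    {"rx": 0, "ry": 0, "rz": 0, "x": 2.9, "y": 1.7, "z": 0, "hand": 0},
    {"rx": 0, "ry": 0, "rz": 0, "x": 2.9, "y": 1.7, "z": 0, "hand": 0},
    {"rx": 0, "ry": 0, "rz": 0, "x": 2.9, "y": 1.7, "z": 0, "hand": 0},
    {"rx": 0, "ry": 0, "rz": 0, "x": 2.9, "y": 1.7, "z": 0, "hand": 0},
    {"rx": 0, "ry": 0, "rz": 0, "x": 2.9, "y": 1.7, "z": 0, "hand": 0},
    {"rx": 0, "ry": 0, "rz": 0, "x": 2.9, "y": 1.7, "z": 0, "hand": 0},
    {"rx": 0, "ry": 0, "rz": 0, "x": 2.9, "y": 1.7, "z": 0, "hand": 0},
    {"rx": 0, "ry": 0, "rz": 0, "x": 1.05, "y": 0.7, "z": 0, "hand": 0},
    {"rx": 0, "ry": 0, "rz": 0, "x": 0, "y": 0, "z": 0, "hand": 0},
    {"rx": 0, "ry": 0, "rz": 0, "x": 0, "y": 0, "z": 0, "hand": 0}
  ]
}}

```text
time_s: 31.45
tool_pos: [0.609, -0.009, 0.2107]
ee_rot: [[-0.083, 0.997, -0.001], [0.997, 0.083, -0.0], [-0.0, -0.001, -1.0]]
force: [1.0, 0.3, -0.5]
gripper_width: 0.0858
gripper_force: 0.0
```

```bash
python3 go.py .6097 -.0085 .066
```

```text
t 31.45 pos [ 0.609  -0.009   0.2107] az 94.78 tilt [-0.04 -0.02] w 0.0858 F [ 1.   0.3 -0.5]
tool cm [ 0.05  0.09 14.47]
```

Emit:
{"fn": "step_arm", "kwargs": {
  "squeeze": 35,
  "steps": [
    {"rx": 0, "ry": 0, "rz": 0, "x": 0.03, "y": 0, "z": 1.5, "hand": 0},
    {"rx": 0, "ry": 0, "rz": 0, "x": 0, "y": 0, "z": 2.8, "hand": 0},
    {"rx": 0, "ry": 0, "rz": 0, "x": 0, "y": 0, "z": 2.8, "hand": 0},
    {"rx": 0, "ry": 0, "rz": 0, "x": 0, "y": 0, "z": 2.8, "hand": 0},
    {"rx": 0, "ry": 0, "rz": 0, "x": 0, "y": 0, "z": 2.0, "hand": 0},
    {"rx": 0, "ry": 0, "rz": 0, "x": 0, "y": 0, "z": 1.6, "hand": 0},
    {"rx": 0, "ry": 0, "rz": 0, "x": 0, "y": 0, "z": 0.9, "hand": 0},
    {"rx": 0, "ry": 0, "rz": 0, "x": 0, "y": 0, "z": 0, "hand": 0},
    {"rx": 0, "ry": 0, "rz": 0, "x": 0, "y": 0, "z": 0, "hand": 0.2},
    {"rx": 0, "ry": 0, "rz": 0, "x": 0, "y": 0, "z": 0, "hand": 0.32},
    {"rx": 0, "ry": 0, "rz": 0, "x": 0, "y": 0, "z": 0, "hand": 0.38},
    {"rx": 0, "ry": 0, "rz": 0, "x": 0, "y": 0, "z": 0, "hand": 0.44},
    {"rx": 0, "ry": 0, "rz": 0, "x": 0, "y": 0, "z": 0, "hand": 0.52},
    {"rx": 0, "ry": 0, "rz": 0, "x": 0, "y": 0, "z": 0, "hand": 0.7},
    {"rx": 0, "ry": 0, "rz": 0, "x": 0, "y": 0, "z": 0, "hand": 1},
    {"rx": 0, "ry": 0, "rz": 0, "x": 0, "y": 0, "z": 0, "hand": 1},
    {"rx": 0, "ry": 0, "rz": 0, "x": 0, "y": 0, "z": 0, "hand": 1}
  ]
}}

```text
time_s: 33.58
tool_pos: [0.6097, -0.008, 0.0672]
ee_rot: [[-0.084, 0.996, 0.001], [0.996, 0.084, 0.0], [-0.0, 0.001, -1.0]]
force: [-0.4, -1.1, 3.4]
gripper_width: 0.0422
gripper_force: 35.7
```

```bash
python3 go.py .4412 .2902 .2
```

```text
t 33.575 pos [ 0.6097 -0.008   0.0672] az 94.81 tilt [0.04 0.  ] w 0.0422 F [-0.4 -1.1  3.4]
tool cm [ 31.13 -14.27 -13.29]
```

Emit:
{"fn": "step_arm", "kwargs": {
  "squeeze": 35,
  "steps": [
    {"rx": 0, "ry": 0, "rz": 0, "x": 0, "y": 0, "z": -0.5, "hand": 1},
    {"rx": 0, "ry": 0, "rz": 0, "x": 0, "y": 0, "z": -1.5, "hand": 1},
    {"rx": 0, "ry": 0, "rz": 0, "x": 0, "y": 0, "z": -3, "hand": 1},
    {"rx": 0, "ry": 0, "rz": 0, "x": 0, "y": 0, "z": -3, "hand": 1},
    {"rx": 0, "ry": 0, "rz": 0, "x": 0, "y": 0, "z": -2.5, "hand": 1},
    {"rx": 0, "ry": 0, "rz": 0, "x": 0, "y": 0, "z": -1.5, "hand": 1},
    {"rx": 0, "ry": 0, "rz": 0, "x": 1.55, "y": -0.65, "z": 0, "hand": 1},
    {"rx": 0, "ry": 0, "rz": 0, "x": 2.8, "y": -1.3, "z": 0, "hand": 1},
    {"rx": 0, "ry": 0, "rz": 0, "x": 2.8, "y": -1.3, "z": 0, "hand": 1},
    {"rx": 0, "ry": 0, "rz": 0, "x": 2.8, "y": -1.3, "z": 0, "hand": 1},
    {"rx": 0, "ry": 0, "rz": 0, "x": 2.8, "y": -1.3, "z": 0, "hand": 1},
    {"rx": 0, "ry": 0, "rz": 0, "x": 2.8, "y": -1.3, "z": 0, "hand": 1},
    {"rx": 0, "ry": 0, "rz": 0, "x": 2.8, "y": -1.3, "z": 0, "hand": 1},
    {"rx": 0, "ry": 0, "rz": 0, "x": 2.8, "y": -1.3, "z": 0, "hand": 1},
    {"rx": 0, "ry": 0, "rz": 0, "x": 2.8, "y": -1.3, "z": 0, "hand": 1},
    {"rx": 0, "ry": 0, "rz": 0, "x": 2.8, "y": -1.3, "z": 0, "hand": 1},
    {"rx": 0, "ry": 0, "rz": 0, "x": 2.8, "y": -1.3, "z": 0, "hand": 1},
    {"rx": 0, "ry": 0, "rz": 0, "x": 1.55, "y": -0.65, "z": 0, "hand": 1},
    {"rx": 0, "ry": 0, "rz": 0, "x": 0, "y": 0, "z": 0, "hand": 1},
    {"rx": 0, "ry": 0, "rz": 0, "x": 0, "y": 0, "z": 0, "hand": 1}
  ]
}}

```text
time_s: 36.08
tool_pos: [0.4408, 0.2894, 0.1865]
ee_rot: [[-0.084, 0.996, -0.0], [0.996, 0.084, -0.001], [-0.001, -0.0, -1.0]]
force: [-0.6, -0.3, -1.7]
gripper_width: 0.0418
gripper_force: 35.9
```

```bash
python3 go.py .4412 .2902 .1042; python3 - <<'E'
from h import *
p,d=snapshot('scene');cv2.imwrite('pics/g5.png',cv2.resize(p[40:270,340:600,::-1],None,fx=2.5,fy=2.5,interpolation=2))
E
```

```text
t 36.075 pos [0.4408 0.2894 0.1865] az 94.8 tilt [-0.02 -0.04] w 0.0418 F [-0.6 -0.3 -1.7]
tool cm [0.08 0.05 8.23]
```

View pics/g5.png

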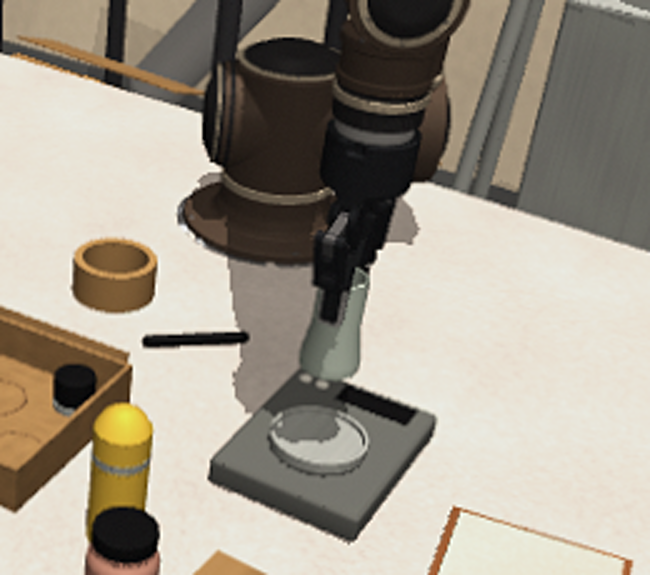

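The bottle hangs upright above the pan (pan at (318,438)). I lower it.

Emit:
{"fn": "step_arm", "kwargs": {
  "squeeze": 35,
  "steps": [
    {"rx": 0, "ry": 0, "rz": 0, "x": 0, "y": 0, "z": 1.5, "hand": 1},
    {"rx": 0, "ry": 0, "rz": 0, "x": 0, "y": 0, "z": 2.5, "hand": 1},
    {"rx": 0, "ry": 0, "rz": 0, "x": 0, "y": 0, "z": 2, "hand": 1},
    {"rx": 0, "ry": 0, "rz": 0, "x": 0, "y": 0, "z": 1, "hand": 1},
    {"rx": 0, "ry": 0, "rz": 0, "x": 0, "y": 0, "z": 0.6, "hand": 1},
    {"rx": 0, "ry": 0, "rz": 0, "x": 0, "y": 0, "z": 0.3, "hand": 1},
    {"rx": 0, "ry": 0, "rz": 0, "x": 0, "y": 0, "z": 0.15, "hand": 1},
    {"rx": 0, "ry": 0, "rz": 0, "x": 0, "y": 0, "z": 0.1, "hand": 1},
    {"rx": 0, "ry": 0, "rz": 0, "x": 0, "y": 0, "z": 0.05, "hand": 1},
    {"rx": 0, "ry": 0, "rz": 0, "x": 0, "y": 0, "z": 0, "hand": 1},
    {"rx": 0, "ry": 0, "rz": 0, "x": 0, "y": 0, "z": 0, "hand": 1}
  ]
}}

```text
time_s: 37.5
tool_pos: [0.4409, 0.2899, 0.105]
ee_rot: [[-0.084, 0.996, 0.0], [0.996, 0.084, 0.0], [0.0, 0.0, -1.0]]
force: [0.1, -0.6, -1.8]
gripper_width: 0.0425
gripper_force: 35.9
```

Emit:
{"fn": "step_arm", "kwargs": {
  "squeeze": 35,
  "steps": [
    {"rx": 0, "ry": 0, "rz": 0, "x": 0, "y": 0, "z": 0.05, "hand": 1},
    {"rx": 0, "ry": 0, "rz": 0, "x": 0, "y": 0, "z": 0.05, "hand": 1},
    {"rx": 0, "ry": 0, "rz": 0, "x": 0, "y": 0, "z": 0, "hand": 1}
  ]
}}

```text
time_s: 37.88
tool_pos: [0.4409, 0.29, 0.1042]
ee_rot: [[-0.084, 0.996, 0.0], [0.996, 0.084, 0.0], [0.0, 0.0, -1.0]]
force: [-0.7, -0.3, 2.2]
gripper_width: 0.0421
gripper_force: 36.1
```

Emit:
{"fn": "step_arm", "kwargs": {
  "squeeze": 45,
  "steps": [
    {"rx": 0, "ry": 0, "rz": 0, "x": 0, "y": 0, "z": 0, "hand": 0.4},
    {"rx": 0, "ry": 0, "rz": 0, "x": 0, "y": 0, "z": 0, "hand": 0.2},
    {"rx": 0, "ry": 0, "rz": 0, "x": 0, "y": 0, "z": 0, "hand": 0},
    {"rx": 0, "ry": 0, "rz": 0, "x": 0, "y": 0, "z": 0, "hand": 0},
    {"rx": 0, "ry": 0, "rz": 0, "x": 0, "y": 0, "z": 0, "hand": 0},
    {"rx": 0, "ry": 0, "rz": 0, "x": 0, "y": 0, "z": -1, "hand": 0},
    {"rx": 0, "ry": 0, "rz": 0, "x": 0, "y": 0, "z": -2.5, "hand": 0},
    {"rx": 0, "ry": 0, "rz": 0, "x": 0, "y": 0, "z": -3.5, "hand": 0},
    {"rx": 0, "ry": 0, "rz": 0, "x": 0, "y": 0, "z": -3.5, "hand": 0},
    {"rx": 0, "ry": 0, "rz": 0, "x": 0, "y": 0, "z": 0, "hand": 0},
    {"rx": 0, "ry": 0, "rz": 0, "x": 0, "y": 0, "z": 0, "hand": 0}
  ]
}}

```text
time_s: 39.25
tool_pos: [0.4408, 0.2898, 0.2089]
ee_rot: [[-0.084, 0.996, 0.0], [0.996, 0.084, 0.0], [0.0, 0.0, -1.0]]
force: [0.0, -0.1, -0.5]
gripper_width: 0.0855
gripper_force: 0.0
```

```bash
python3 go.py .467 -.3034 .21
```

```text
t 39.25 pos [0.4408 0.2898 0.2089] az 94.81 tilt [0.01 0.01] w 0.0855 F [ 0.  -0.1 -0.5]
tool cm [-59.33  -2.36  -0.12]
```

Emit:
{"fn": "step_arm", "kwargs": {
  "squeeze": 45,
  "steps": [
    {"rx": 0, "ry": 0, "rz": 0, "x": -1.9, "y": -0.05, "z": 0, "hand": 0},
    {"rx": 0, "ry": 0, "rz": 0, "x": -3.7, "y": -0.15, "z": 0, "hand": 0},
    {"rx": 0, "ry": 0, "rz": 0, "x": -3.7, "y": -0.15, "z": 0, "hand": 0},
    {"rx": 0, "ry": 0, "rz": 0, "x": -3.7, "y": -0.15, "z": 0, "hand": 0},
    {"rx": 0, "ry": 0, "rz": 0, "x": -3.7, "y": -0.15, "z": 0, "hand": 0},
    {"rx": 0, "ry": 0, "rz": 0, "x": -3.7, "y": -0.15, "z": 0, "hand": 0},
    {"rx": 0, "ry": 0, "rz": 0, "x": -3.7, "y": -0.15, "z": 0, "hand": 0},
    {"rx": 0, "ry": 0, "rz": 0, "x": -3.7, "y": -0.15, "z": 0, "hand": 0},
    {"rx": 0, "ry": 0, "rz": 0, "x": -3.7, "y": -0.15, "z": 0, "hand": 0},
    {"rx": 0, "ry": 0, "rz": 0, "x": -3.7, "y": -0.15, "z": 0, "hand": 0},
    {"rx": 0, "ry": 0, "rz": 0, "x": -3.7, "y": -0.15, "z": 0, "hand": 0},
    {"rx": 0, "ry": 0, "rz": 0, "x": -3.7, "y": -0.15, "z": 0, "hand": 0},
    {"rx": 0, "ry": 0, "rz": 0, "x": -3.7, "y": -0.15, "z": 0, "hand": 0},
    {"rx": 0, "ry": 0, "rz": 0, "x": -3.7, "y": -0.15, "z": 0, "hand": 0},
    {"rx": 0, "ry": 0, "rz": 0, "x": -3.7, "y": -0.15, "z": 0, "hand": 0},
    {"rx": 0, "ry": 0, "rz": 0, "x": -3.7, "y": -0.15, "z": 0, "hand": 0},
    {"rx": 0, "ry": 0, "rz": 0, "x": -1.9, "y": -0.05, "z": 0, "hand": 0},
    {"rx": 0, "ry": 0, "rz": 0, "x": 0, "y": 0, "z": 0, "hand": 0},
    {"rx": 0, "ry": 0, "rz": 0, "x": 0, "y": 0, "z": 0, "hand": 0}
  ]
}}

```text
time_s: 41.62
tool_pos: [0.4668, -0.3022, 0.2087]
ee_rot: [[-0.084, 0.996, -0.001], [0.996, 0.084, 0.001], [0.001, -0.001, -1.0]]
force: [0.2, -0.5, 0.1]
gripper_width: 0.0855
gripper_force: 0.0
```

```bash
python3 go.py .4668 -.3034 .1116; python3 - <<'E'
from h import *
p,d=snapshot('top');C=cloud('top',d)
m=(np.hypot(C[...,0]-.441,C[...,1]-.29)<.045)&(C[...,2]>.12)&(C[...,2]<.15)
Q=C[m];lo,hi=np.percentile(Q,3,axis=0),np.percentile(Q,97,axis=0);print('bottle',len(Q),((lo+hi)/2).round(4),(hi-lo).round(4))
E
```

```text
t 41.625 pos [ 0.4668 -0.3022  0.2087] az 94.84 tilt [-0.03  0.04] w 0.0855 F [ 0.2 -0.5  0.1]
tool cm [-0.13 -0.    9.71]
bottle 230 [0.4418 0.2879 0.128 ] [0.039  0.039  0.0146]
```

Emit:
{"fn": "step_arm", "kwargs": {
  "squeeze": 45,
  "steps": [
    {"rx": 0, "ry": 0, "rz": 0, "x": -0.06, "y": 0, "z": 1.3, "hand": 0},
    {"rx": 0, "ry": 0, "rz": 0, "x": 0, "y": 0, "z": 2.3, "hand": 0},
    {"rx": 0, "ry": 0, "rz": 0, "x": 0, "y": 0, "z": 2.3, "hand": 0},
    {"rx": 0, "ry": 0, "rz": 0, "x": 0, "y": 0, "z": 1.8, "hand": 0},
    {"rx": 0, "ry": 0, "rz": 0, "x": 0, "y": 0, "z": 1.2, "hand": 0},
    {"rx": 0, "ry": 0, "rz": 0, "x": 0, "y": 0, "z": 0.8, "hand": 0},
    {"rx": 0, "ry": 0, "rz": 0, "x": 0, "y": 0, "z": 0, "hand": 0},
    {"rx": 0, "ry": 0, "rz": 0, "x": 0, "y": 0, "z": 0, "hand": 0.2},
    {"rx": 0, "ry": 0, "rz": 0, "x": 0, "y": 0, "z": 0, "hand": 0.3},
    {"rx": 0, "ry": 0, "rz": 0, "x": 0, "y": 0, "z": 0, "hand": 0.36},
    {"rx": 0, "ry": 0, "rz": 0, "x": 0, "y": 0, "z": 0, "hand": 0.42},
    {"rx": 0, "ry": 0, "rz": 0, "x": 0, "y": 0, "z": 0, "hand": 0.5},
    {"rx": 0, "ry": 0, "rz": 0, "x": 0, "y": 0, "z": 0, "hand": 0.7},
    {"rx": 0, "ry": 0, "rz": 0, "x": 0, "y": 0, "z": 0, "hand": 1},
    {"rx": 0, "ry": 0, "rz": 0, "x": 0, "y": 0, "z": 0, "hand": 1},
    {"rx": 0, "ry": 0, "rz": 0, "x": 0, "y": 0, "z": 0, "hand": 1}
  ]
}}

```text
time_s: 43.68
tool_pos: [0.4675, -0.3037, 0.1122]
ee_rot: [[-0.084, 0.996, 0.001], [0.996, 0.084, -0.0], [-0.0, 0.001, -1.0]]
force: [0.9, -0.2, 4.3]
gripper_width: 0.044
gripper_force: 46.1
```

```bash
python3 go.py .603 .0573 .1128
```

```text
t 43.675 pos [ 0.4675 -0.3037  0.1122] az 94.81 tilt [ 0.04 -0.02] w 0.044 F [ 0.9 -0.2  4.3]
tool cm [34.84 16.54 -0.06]
```

Emit:
{"fn": "step_arm", "kwargs": {
  "squeeze": 45,
  "steps": [
    {"rx": 0, "ry": 0, "rz": 0, "x": 0, "y": 0, "z": -0.5, "hand": 1},
    {"rx": 0, "ry": 0, "rz": 0, "x": 0, "y": 0, "z": -1.5, "hand": 1},
    {"rx": 0, "ry": 0, "rz": 0, "x": 0, "y": 0, "z": -3, "hand": 1},
    {"rx": 0, "ry": 0, "rz": 0, "x": 0, "y": 0, "z": -3, "hand": 1},
    {"rx": 0, "ry": 0, "rz": 0, "x": 0, "y": 0, "z": -2, "hand": 1},
    {"rx": 0, "ry": 0, "rz": 0, "x": 1.47, "y": 0.57, "z": 0, "hand": 1},
    {"rx": 0, "ry": 0, "rz": 0, "x": 2.9, "y": 1.4, "z": 0, "hand": 1},
    {"rx": 0, "ry": 0, "rz": 0, "x": 2.9, "y": 1.4, "z": 0, "hand": 1},
    {"rx": 0, "ry": 0, "rz": 0, "x": 2.9, "y": 1.4, "z": 0, "hand": 1},
    {"rx": 0, "ry": 0, "rz": 0, "x": 2.9, "y": 1.4, "z": 0, "hand": 1},
    {"rx": 0, "ry": 0, "rz": 0, "x": 2.9, "y": 1.4, "z": 0, "hand": 1},
    {"rx": 0, "ry": 0, "rz": 0, "x": 2.9, "y": 1.4, "z": 0, "hand": 1},
    {"rx": 0, "ry": 0, "rz": 0, "x": 2.9, "y": 1.4, "z": 0, "hand": 1},
    {"rx": 0, "ry": 0, "rz": 0, "x": 2.9, "y": 1.4, "z": 0, "hand": 1},
    {"rx": 0, "ry": 0, "rz": 0, "x": 2.9, "y": 1.4, "z": 0, "hand": 1},
    {"rx": 0, "ry": 0, "rz": 0, "x": 2.9, "y": 1.4, "z": 0, "hand": 1},
    {"rx": 0, "ry": 0, "rz": 0, "x": 2.9, "y": 1.4, "z": 0, "hand": 1},
    {"rx": 0, "ry": 0, "rz": 0, "x": 1.47, "y": 0.57, "z": 0, "hand": 1},
    {"rx": 0, "ry": 0, "rz": 0, "x": 0, "y": 0, "z": 0, "hand": 1},
    {"rx": 0, "ry": 0, "rz": 0, "x": 0, "y": 0, "z": 0, "hand": 1}
  ]
}}

```text
time_s: 46.18
tool_pos: [0.6023, 0.0568, 0.2117]
ee_rot: [[-0.083, 0.997, -0.001], [0.997, 0.083, -0.0], [-0.0, -0.001, -1.0]]
force: [0.3, -1.1, -2.5]
gripper_width: 0.0439
gripper_force: 46.4
```

```bash
python3 go.py .603 .0570 .1132
```

```text
t 46.175 pos [0.6023 0.0568 0.2117] az 94.79 tilt [-0.04 -0.03] w 0.0439 F [ 0.3 -1.1 -2.5]
tool cm [0.02 0.08 9.85]
```

Emit:
{"fn": "step_arm", "kwargs": {
  "squeeze": 45,
  "steps": [
    {"rx": 0, "ry": 0, "rz": 0, "x": 0, "y": 0, "z": 1.5, "hand": 1},
    {"rx": 0, "ry": 0, "rz": 0, "x": 0, "y": 0, "z": 2.5, "hand": 1},
    {"rx": 0, "ry": 0, "rz": 0, "x": 0, "y": 0, "z": 2.5, "hand": 1},
    {"rx": 0, "ry": 0, "rz": 0, "x": 0, "y": 0, "z": 1.5, "hand": 1},
    {"rx": 0, "ry": 0, "rz": 0, "x": 0, "y": 0, "z": 0.9, "hand": 1},
    {"rx": 0, "ry": 0, "rz": 0, "x": 0, "y": 0, "z": 0.4, "hand": 1},
    {"rx": 0, "ry": 0, "rz": 0, "x": 0, "y": 0, "z": 0.3, "hand": 1},
    {"rx": 0, "ry": 0, "rz": 0, "x": 0, "y": 0, "z": 0.15, "hand": 1},
    {"rx": 0, "ry": 0, "rz": 0, "x": 0, "y": 0, "z": 0.05, "hand": 1},
    {"rx": 0, "ry": 0, "rz": 0, "x": 0, "y": 0, "z": 0, "hand": 1},
    {"rx": 0, "ry": 0, "rz": 0, "x": 0, "y": 0, "z": 0, "hand": 1}
  ]
}}

```text
time_s: 47.55
tool_pos: [0.6029, 0.0575, 0.1141]
ee_rot: [[-0.084, 0.996, 0.0], [0.996, 0.084, 0.0], [0.0, 0.0, -1.0]]
force: [0.2, 0.7, -2.5]
gripper_width: 0.0439
gripper_force: 46.5
```

Emit:
{"fn": "step_arm", "kwargs": {
  "squeeze": 45,
  "steps": [
    {"rx": 0, "ry": 0, "rz": 0, "x": 0, "y": 0, "z": 0.06, "hand": 1},
    {"rx": 0, "ry": 0, "rz": 0, "x": 0, "y": 0, "z": 0.05, "hand": 1},
    {"rx": 0, "ry": 0, "rz": 0, "x": 0, "y": 0, "z": 0, "hand": 1}
  ]
}}

```text
time_s: 47.92
tool_pos: [0.6029, 0.0575, 0.1133]
ee_rot: [[-0.084, 0.996, 0.001], [0.996, 0.084, 0.0], [0.0, 0.001, -1.0]]
force: [-1.6, -0.6, 1.8]
gripper_width: 0.0439
gripper_force: 46.9
```

Contact. I release it, rise, and head for the square grinder at slot C.

Emit:
{"fn": "step_arm", "kwargs": {
  "squeeze": 45,
  "steps": [
    {"rx": 0, "ry": 0, "rz": 0, "x": 0, "y": 0, "z": 0, "hand": 0.35},
    {"rx": 0, "ry": 0, "rz": 0, "x": 0, "y": 0, "z": 0, "hand": 0.2},
    {"rx": 0, "ry": 0, "rz": 0, "x": 0, "y": 0, "z": 0, "hand": 0},
    {"rx": 0, "ry": 0, "rz": 0, "x": 0, "y": 0, "z": 0, "hand": 0},
    {"rx": 0, "ry": 0, "rz": 0, "x": 0, "y": 0, "z": 0, "hand": 0},
    {"rx": 0, "ry": 0, "rz": 0, "x": 0, "y": 0, "z": -1, "hand": 0},
    {"rx": 0, "ry": 0, "rz": 0, "x": 0, "y": 0, "z": -2.5, "hand": 0},
    {"rx": 0, "ry": 0, "rz": 0, "x": 0, "y": 0, "z": -3.5, "hand": 0},
    {"rx": 0, "ry": 0, "rz": 0, "x": 0, "y": 0, "z": -2.7, "hand": 0},
    {"rx": 0, "ry": 0, "rz": 0, "x": 0, "y": 0, "z": 0, "hand": 0},
    {"rx": 0, "ry": 0, "rz": 0, "x": 0, "y": 0, "z": 0, "hand": 0}
  ]
}}

```text
time_s: 49.3
tool_pos: [0.6027, 0.0574, 0.2094]
ee_rot: [[-0.084, 0.996, -0.0], [0.996, 0.084, -0.0], [0.0, -0.0, -1.0]]
force: [-0.1, 0.9, -0.2]
gripper_width: 0.0854
gripper_force: 0.0
```

```bash
python3 go.py .373 -.3122 .21
```

```text
t 49.3 pos [0.6027 0.0574 0.2094] az 94.81 tilt [-0.02 -0.  ] w 0.0854 F [-0.1  0.9 -0.2]
tool cm [-34.9  -25.99  -0.05]
```

Emit:
{"fn": "step_arm", "kwargs": {
  "squeeze": 45,
  "steps": [
    {"rx": 0, "ry": 0, "rz": 0, "x": -1.5, "y": -1.2, "z": 0, "hand": 0},
    {"rx": 0, "ry": 0, "rz": 0, "x": -2.9, "y": -2.15, "z": 0, "hand": 0},
    {"rx": 0, "ry": 0, "rz": 0, "x": -2.9, "y": -2.15, "z": 0, "hand": 0},
    {"rx": 0, "ry": 0, "rz": 0, "x": -2.9, "y": -2.15, "z": 0, "hand": 0},
    {"rx": 0, "ry": 0, "rz": 0, "x": -2.9, "y": -2.15, "z": 0, "hand": 0},
    {"rx": 0, "ry": 0, "rz": 0, "x": -2.9, "y": -2.15, "z": 0, "hand": 0},
    {"rx": 0, "ry": 0, "rz": 0, "x": -2.9, "y": -2.15, "z": 0, "hand": 0},
    {"rx": 0, "ry": 0, "rz": 0, "x": -2.9, "y": -2.15, "z": 0, "hand": 0},
    {"rx": 0, "ry": 0, "rz": 0, "x": -2.9, "y": -2.15, "z": 0, "hand": 0},
    {"rx": 0, "ry": 0, "rz": 0, "x": -2.9, "y": -2.15, "z": 0, "hand": 0},
    {"rx": 0, "ry": 0, "rz": 0, "x": -2.9, "y": -2.15, "z": 0, "hand": 0},
    {"rx": 0, "ry": 0, "rz": 0, "x": -2.9, "y": -2.15, "z": 0, "hand": 0},
    {"rx": 0, "ry": 0, "rz": 0, "x": -1.5, "y": -1.15, "z": 0, "hand": 0},
    {"rx": 0, "ry": 0, "rz": 0, "x": 0, "y": 0, "z": 0, "hand": 0},
    {"rx": 0, "ry": 0, "rz": 0, "x": 0, "y": 0, "z": 0, "hand": 0}
  ]
}}

```text
time_s: 51.18
tool_pos: [0.3724, -0.3118, 0.2093]
ee_rot: [[-0.083, 0.997, -0.001], [0.997, 0.083, 0.001], [0.001, -0.001, -1.0]]
force: [0.1, 1.1, 0.7]
gripper_width: 0.0854
gripper_force: 0.0
```

```bash
python3 go.py .373 -.3122 .1112
```

```text
t 51.175 pos [ 0.3724 -0.3118  0.2093] az 94.79 tilt [-0.04  0.04] w 0.0854 F [0.1 1.1 0.7]
tool cm [-0.06  0.06  9.81]
```

Emit:
{"fn": "step_arm", "kwargs": {
  "squeeze": 45,
  "steps": [
    {"rx": 0, "ry": 0, "rz": 0, "x": 0, "y": 0.04, "z": 1.3, "hand": 0},
    {"rx": 0, "ry": 0, "rz": 0, "x": 0, "y": 0, "z": 2.3, "hand": 0},
    {"rx": 0, "ry": 0, "rz": 0, "x": 0, "y": 0, "z": 2.3, "hand": 0},
    {"rx": 0, "ry": 0, "rz": 0, "x": 0, "y": 0, "z": 1.9, "hand": 0},
    {"rx": 0, "ry": 0, "rz": 0, "x": 0, "y": 0, "z": 1.2, "hand": 0},
    {"rx": 0, "ry": 0, "rz": 0, "x": 0, "y": 0, "z": 0.8, "hand": 0},
    {"rx": 0, "ry": 0, "rz": 0, "x": 0, "y": 0, "z": 0, "hand": 0},
    {"rx": 0, "ry": 0, "rz": 0, "x": 0, "y": 0, "z": 0, "hand": 0.2},
    {"rx": 0, "ry": 0, "rz": 0, "x": 0, "y": 0, "z": 0, "hand": 0.3},
    {"rx": 0, "ry": 0, "rz": 0, "x": 0, "y": 0, "z": 0, "hand": 0.36},
    {"rx": 0, "ry": 0, "rz": 0, "x": 0, "y": 0, "z": 0, "hand": 0.42},
    {"rx": 0, "ry": 0, "rz": 0, "x": 0, "y": 0, "z": 0, "hand": 0.5},
    {"rx": 0, "ry": 0, "rz": 0, "x": 0, "y": 0, "z": 0, "hand": 0.7},
    {"rx": 0, "ry": 0, "rz": 0, "x": 0, "y": 0, "z": 0, "hand": 1},
    {"rx": 0, "ry": 0, "rz": 0, "x": 0, "y": 0, "z": 0, "hand": 1},
    {"rx": 0, "ry": 0, "rz": 0, "x": 0, "y": 0, "z": 0, "hand": 1}
  ]
}}

```text
time_s: 53.18
tool_pos: [0.3736, -0.3123, 0.1121]
ee_rot: [[-0.084, 0.996, 0.001], [0.996, 0.084, -0.001], [-0.001, 0.001, -1.0]]
force: [0.4, 0.0, 4.8]
gripper_width: 0.0448
gripper_force: 46.2
```

```bash
python3 go.py .543 -.0135 .1122
```

```text
t 53.175 pos [ 0.3736 -0.3123  0.1121] az 94.81 tilt [ 0.03 -0.03] w 0.0448 F [0.4 0.  4.8]
tool cm [ 2.836e+01  1.938e+01 -1.000e-02]
```

Emit:
{"fn": "step_arm", "kwargs": {
  "squeeze": 45,
  "steps": [
    {"rx": 0, "ry": 0, "rz": 0, "x": 0, "y": 0, "z": -0.5, "hand": 1},
    {"rx": 0, "ry": 0, "rz": 0, "x": 0, "y": 0, "z": -1.5, "hand": 1},
    {"rx": 0, "ry": 0, "rz": 0, "x": 0, "y": 0, "z": -3, "hand": 1},
    {"rx": 0, "ry": 0, "rz": 0, "x": 0, "y": 0, "z": -3, "hand": 1},
    {"rx": 0, "ry": 0, "rz": 0, "x": 0, "y": 0, "z": -2, "hand": 1},
    {"rx": 0, "ry": 0, "rz": 0, "x": 1.18, "y": 0.68, "z": 0, "hand": 1},
    {"rx": 0, "ry": 0, "rz": 0, "x": 2.6, "y": 1.8, "z": 0, "hand": 1},
    {"rx": 0, "ry": 0, "rz": 0, "x": 2.6, "y": 1.8, "z": 0, "hand": 1},
    {"rx": 0, "ry": 0, "rz": 0, "x": 2.6, "y": 1.8, "z": 0, "hand": 1},
    {"rx": 0, "ry": 0, "rz": 0, "x": 2.6, "y": 1.8, "z": 0, "hand": 1},
    {"rx": 0, "ry": 0, "rz": 0, "x": 2.6, "y": 1.8, "z": 0, "hand": 1},
    {"rx": 0, "ry": 0, "rz": 0, "x": 2.6, "y": 1.8, "z": 0, "hand": 1},
    {"rx": 0, "ry": 0, "rz": 0, "x": 2.6, "y": 1.8, "z": 0, "hand": 1},
    {"rx": 0, "ry": 0, "rz": 0, "x": 2.6, "y": 1.8, "z": 0, "hand": 1},
    {"rx": 0, "ry": 0, "rz": 0, "x": 2.6, "y": 1.8, "z": 0, "hand": 1},
    {"rx": 0, "ry": 0, "rz": 0, "x": 2.6, "y": 1.8, "z": 0, "hand": 1},
    {"rx": 0, "ry": 0, "rz": 0, "x": 1.18, "y": 0.68, "z": 0, "hand": 1},
    {"rx": 0, "ry": 0, "rz": 0, "x": 0, "y": 0, "z": 0, "hand": 1},
    {"rx": 0, "ry": 0, "rz": 0, "x": 0, "y": 0, "z": 0, "hand": 1}
  ]
}}

```text
time_s: 55.55
tool_pos: [0.5419, -0.0137, 0.2115]
ee_rot: [[-0.083, 0.997, -0.001], [0.997, 0.083, -0.0], [-0.0, -0.001, -1.0]]
force: [-0.1, -0.2, -2.6]
gripper_width: 0.0448
gripper_force: 46.3
```

Emit:
{"fn": "step_arm", "kwargs": {
  "squeeze": 45,
  "steps": [
    {"rx": 0, "ry": 0, "rz": 0, "x": 0, "y": 0, "z": 0, "hand": 1}
  ]
}}

```text
time_s: 55.68
tool_pos: [0.5421, -0.014, 0.2119]
ee_rot: [[-0.083, 0.997, -0.0], [0.997, 0.083, -0.0], [-0.0, -0.0, -1.0]]
force: [0.3, 0.1, -3.0]
gripper_width: 0.0451
gripper_force: 46.3
```

```bash
python3 go.py .543 -.0135 .1131
```

```text
t 55.675 pos [ 0.5421 -0.014   0.2119] az 94.74 tilt [-0.   -0.01] w 0.0451 F [ 0.3  0.1 -3. ]
tool cm [0.05 0.09 9.88]
```

Emit:
{"fn": "step_arm", "kwargs": {
  "squeeze": 45,
  "steps": [
    {"rx": 0, "ry": 0, "rz": 0, "x": 0, "y": 0.03, "z": 1.5, "hand": 1},
    {"rx": 0, "ry": 0, "rz": 0, "x": 0, "y": 0, "z": 2.5, "hand": 1},
    {"rx": 0, "ry": 0, "rz": 0, "x": 0, "y": 0, "z": 2.5, "hand": 1},
    {"rx": 0, "ry": 0, "rz": 0, "x": 0, "y": 0, "z": 1.5, "hand": 1},
    {"rx": 0, "ry": 0, "rz": 0, "x": 0, "y": 0, "z": 0.9, "hand": 1},
    {"rx": 0, "ry": 0, "rz": 0, "x": 0, "y": 0, "z": 0.4, "hand": 1},
    {"rx": 0, "ry": 0, "rz": 0, "x": 0, "y": 0, "z": 0.3, "hand": 1},
    {"rx": 0, "ry": 0, "rz": 0, "x": 0, "y": 0, "z": 0.15, "hand": 1},
    {"rx": 0, "ry": 0, "rz": 0, "x": 0, "y": 0, "z": 0.08, "hand": 1},
    {"rx": 0, "ry": 0, "rz": 0, "x": 0, "y": 0, "z": 0.04, "hand": 1},
    {"rx": 0, "ry": 0, "rz": 0, "x": 0, "y": 0, "z": 0, "hand": 1},
    {"rx": 0, "ry": 0, "rz": 0, "x": 0, "y": 0, "z": 0, "hand": 1}
  ]
}}

```text
time_s: 57.18
tool_pos: [0.5429, -0.0133, 0.1132]
ee_rot: [[-0.084, 0.996, 0.0], [0.996, 0.084, 0.0], [0.0, 0.0, -1.0]]
force: [-0.1, -0.4, -2.2]
gripper_width: 0.0448
gripper_force: 46.2
```

Emit:
{"fn": "step_arm", "kwargs": {
  "squeeze": 45,
  "steps": [
    {"rx": 0, "ry": 0, "rz": 0, "x": 0, "y": 0, "z": 0.05, "hand": 1},
    {"rx": 0, "ry": 0, "rz": 0, "x": 0, "y": 0, "z": 0.03, "hand": 1},
    {"rx": 0, "ry": 0, "rz": 0, "x": 0, "y": 0, "z": 0, "hand": 1},
    {"rx": 0, "ry": 0, "rz": 0, "x": 0, "y": 0, "z": 0, "hand": 0.35},
    {"rx": 0, "ry": 0, "rz": 0, "x": 0, "y": 0, "z": 0, "hand": 0.2},
    {"rx": 0, "ry": 0, "rz": 0, "x": 0, "y": 0, "z": 0, "hand": 0},
    {"rx": 0, "ry": 0, "rz": 0, "x": 0, "y": 0, "z": 0, "hand": 0},
    {"rx": 0, "ry": 0, "rz": 0, "x": 0, "y": 0, "z": 0, "hand": 0},
    {"rx": 0, "ry": 0, "rz": 0, "x": 0, "y": 0, "z": -1, "hand": 0},
    {"rx": 0, "ry": 0, "rz": 0, "x": 0, "y": 0, "z": -2.5, "hand": 0},
    {"rx": 0, "ry": 0, "rz": 0, "x": 0, "y": 0, "z": -3.5, "hand": 0},
    {"rx": 0, "ry": 0, "rz": 0, "x": 0, "y": 0, "z": -2.7, "hand": 0},
    {"rx": 0, "ry": 0, "rz": 0, "x": 0, "y": 0, "z": 0, "hand": 0},
    {"rx": 0, "ry": 0, "rz": 0, "x": 0, "y": 0, "z": 0, "hand": 0}
  ]
}}

```text
time_s: 58.92
tool_pos: [0.5427, -0.0132, 0.2089]
ee_rot: [[-0.084, 0.996, -0.0], [0.996, 0.084, 0.0], [0.0, -0.0, -1.0]]
force: [-0.9, -0.3, -0.6]
gripper_width: 0.0857
gripper_force: 0.0
```

```bash
python3 go.py .562 -.294 .21
```

```text
t 58.925 pos [ 0.5427 -0.0132  0.2089] az 94.81 tilt [-0.01  0.  ] w 0.0857 F [-0.9 -0.3 -0.6]
tool cm [-28.14  -0.43  -0.11]
```

Emit:
{"fn": "step_arm", "kwargs": {
  "squeeze": 45,
  "steps": [
    {"rx": 0, "ry": 0, "rz": 0, "x": -1.7, "y": 0, "z": 0, "hand": 0},
    {"rx": 0, "ry": 0, "rz": 0, "x": -3.5, "y": 0, "z": 0, "hand": 0},
    {"rx": 0, "ry": 0, "rz": 0, "x": -3.5, "y": -0.2, "z": 0, "hand": 0},
    {"rx": 0, "ry": 0, "rz": 0, "x": -3.5, "y": -0.2, "z": 0, "hand": 0},
    {"rx": 0, "ry": 0, "rz": 0, "x": -3.5, "y": 0, "z": 0, "hand": 0},
    {"rx": 0, "ry": 0, "rz": 0, "x": -3.5, "y": 0, "z": 0, "hand": 0},
    {"rx": 0, "ry": 0, "rz": 0, "x": -3.5, "y": 0, "z": 0, "hand": 0},
    {"rx": 0, "ry": 0, "rz": 0, "x": -3.5, "y": 0, "z": 0, "hand": 0},
    {"rx": 0, "ry": 0, "rz": 0, "x": -1.9, "y": 0, "z": 0, "hand": 0},
    {"rx": 0, "ry": 0, "rz": 0, "x": 0, "y": 0, "z": 0, "hand": 0},
    {"rx": 0, "ry": 0, "rz": 0, "x": 0, "y": 0, "z": 0, "hand": 0},
    {"rx": 0, "ry": 0, "rz": 0, "x": 0, "y": 0, "z": 0, "hand": 0}
  ]
}}

```text
time_s: 60.42
tool_pos: [0.5625, -0.2925, 0.2095]
ee_rot: [[-0.085, 0.996, 0.0], [0.996, 0.085, 0.0], [0.0, 0.0, -1.0]]
force: [0.1, 0.5, 0.4]
gripper_width: 0.0853
gripper_force: 0.0
```

```bash
python3 go.py .562 -.294 .1036
```

```text
t 60.425 pos [ 0.5625 -0.2925  0.2095] az 94.89 tilt [0.01 0.01] w 0.0853 F [0.1 0.5 0.4]
tool cm [-0.15 -0.06 10.59]
```

Emit:
{"fn": "step_arm", "kwargs": {
  "squeeze": 45,
  "steps": [
    {"rx": 0, "ry": 0, "rz": 0, "x": -0.1, "y": -0.06, "z": 1.5, "hand": 0},
    {"rx": 0, "ry": 0, "rz": 0, "x": 0, "y": 0, "z": 2.5, "hand": 0},
    {"rx": 0, "ry": 0, "rz": 0, "x": 0, "y": 0, "z": 2.5, "hand": 0},
    {"rx": 0, "ry": 0, "rz": 0, "x": 0, "y": 0, "z": 2, "hand": 0},
    {"rx": 0, "ry": 0, "rz": 0, "x": 0, "y": 0, "z": 1.3, "hand": 0},
    {"rx": 0, "ry": 0, "rz": 0, "x": 0, "y": 0, "z": 0.8, "hand": 0},
    {"rx": 0, "ry": 0, "rz": 0, "x": 0, "y": 0, "z": 0, "hand": 0},
    {"rx": 0, "ry": 0, "rz": 0, "x": 0, "y": 0, "z": 0, "hand": 0.2},
    {"rx": 0, "ry": 0, "rz": 0, "x": 0, "y": 0, "z": 0, "hand": 0.3},
    {"rx": 0, "ry": 0, "rz": 0, "x": 0, "y": 0, "z": 0, "hand": 0.35},
    {"rx": 0, "ry": 0, "rz": 0, "x": 0, "y": 0, "z": 0, "hand": 0.4},
    {"rx": 0, "ry": 0, "rz": 0, "x": 0, "y": 0, "z": 0, "hand": 0.5},
    {"rx": 0, "ry": 0, "rz": 0, "x": 0, "y": 0, "z": 0, "hand": 0.7},
    {"rx": 0, "ry": 0, "rz": 0, "x": 0, "y": 0, "z": 0, "hand": 1},
    {"rx": 0, "ry": 0, "rz": 0, "x": 0, "y": 0, "z": 0, "hand": 1},
    {"rx": 0, "ry": 0, "rz": 0, "x": 0, "y": 0, "z": 0, "hand": 1}
  ]
}}

```text
time_s: 62.42
tool_pos: [0.5622, -0.2948, 0.1038]
ee_rot: [[-0.084, 0.996, 0.001], [0.996, 0.084, -0.0], [-0.001, 0.001, -1.0]]
force: [0.6, 0.2, 5.6]
gripper_width: 0.0489
gripper_force: 47.2
```

```bash
python3 go.py .615 -.0724 .1046
```

```text
t 62.425 pos [ 0.5622 -0.2948  0.1038] az 94.81 tilt [ 0.05 -0.03] w 0.0489 F [0.6 0.2 5.6]
tool cm [21.72  7.13 -0.09]
```

Emit:
{"fn": "step_arm", "kwargs": {
  "squeeze": 45,
  "steps": [
    {"rx": 0, "ry": 0, "rz": 0, "x": 0, "y": 0, "z": -0.5, "hand": 1},
    {"rx": 0, "ry": 0, "rz": 0, "x": 0, "y": 0, "z": -1.5, "hand": 1},
    {"rx": 0, "ry": 0, "rz": 0, "x": 0, "y": 0, "z": -2.5, "hand": 1},
    {"rx": 0, "ry": 0, "rz": 0, "x": 0, "y": 0, "z": -2.5, "hand": 1},
    {"rx": 0, "ry": 0, "rz": 0, "x": 0, "y": 0, "z": -2, "hand": 1},
    {"rx": 0, "ry": 0, "rz": 0, "x": 1.22, "y": 0.36, "z": 0, "hand": 1},
    {"rx": 0, "ry": 0, "rz": 0, "x": 2.4, "y": 0.8, "z": 0, "hand": 1},
    {"rx": 0, "ry": 0, "rz": 0, "x": 2.4, "y": 0.8, "z": 0, "hand": 1},
    {"rx": 0, "ry": 0, "rz": 0, "x": 2.4, "y": 0.8, "z": 0, "hand": 1},
    {"rx": 0, "ry": 0, "rz": 0, "x": 2.4, "y": 0.8, "z": 0, "hand": 1},
    {"rx": 0, "ry": 0, "rz": 0, "x": 2.4, "y": 0.8, "z": 0, "hand": 1},
    {"rx": 0, "ry": 0, "rz": 0, "x": 2.4, "y": 0.8, "z": 0, "hand": 1},
    {"rx": 0, "ry": 0, "rz": 0, "x": 2.4, "y": 0.8, "z": 0, "hand": 1},
    {"rx": 0, "ry": 0, "rz": 0, "x": 2.4, "y": 0.8, "z": 0, "hand": 1},
    {"rx": 0, "ry": 0, "rz": 0, "x": 1.22, "y": 0.36, "z": 0, "hand": 1},
    {"rx": 0, "ry": 0, "rz": 0, "x": 0, "y": 0, "z": 0, "hand": 1},
    {"rx": 0, "ry": 0, "rz": 0, "x": 0, "y": 0, "z": 0, "hand": 1},
    {"rx": 0, "ry": 0, "rz": 0, "x": 0, "y": 0, "z": 0, "hand": 1}
  ]
}}

```text
time_s: 64.68
tool_pos: [0.6145, -0.0739, 0.1933]
ee_rot: [[-0.083, 0.997, -0.0], [0.997, 0.083, -0.0], [-0.0, -0.0, -1.0]]
force: [-0.1, 0.4, -2.5]
gripper_width: 0.0489
gripper_force: 47.2
```

```bash
python3 go.py .615 -.0732 .1048
```

```text
t 64.675 pos [ 0.6145 -0.0739  0.1933] az 94.75 tilt [-0.   -0.01] w 0.0489 F [-0.1  0.4 -2.5]
tool cm [0.06 0.06 8.85]
```

Emit:
{"fn": "step_arm", "kwargs": {
  "squeeze": 45,
  "steps": [
    {"rx": 0, "ry": 0, "rz": 0, "x": 0.02, "y": 0, "z": 1.5, "hand": 1},
    {"rx": 0, "ry": 0, "rz": 0, "x": 0, "y": 0, "z": 2.5, "hand": 1},
    {"rx": 0, "ry": 0, "rz": 0, "x": 0, "y": 0, "z": 2, "hand": 1},
    {"rx": 0, "ry": 0, "rz": 0, "x": 0, "y": 0, "z": 1.2, "hand": 1},
    {"rx": 0, "ry": 0, "rz": 0, "x": 0, "y": 0, "z": 0.7, "hand": 1},
    {"rx": 0, "ry": 0, "rz": 0, "x": 0, "y": 0, "z": 0.4, "hand": 1},
    {"rx": 0, "ry": 0, "rz": 0, "x": 0, "y": 0, "z": 0.25, "hand": 1},
    {"rx": 0, "ry": 0, "rz": 0, "x": 0, "y": 0, "z": 0.15, "hand": 1},
    {"rx": 0, "ry": 0, "rz": 0, "x": 0, "y": 0, "z": 0.1, "hand": 1},
    {"rx": 0, "ry": 0, "rz": 0, "x": 0, "y": 0, "z": 0.05, "hand": 1},
    {"rx": 0, "ry": 0, "rz": 0, "x": 0, "y": 0, "z": 0, "hand": 1},
    {"rx": 0, "ry": 0, "rz": 0, "x": 0, "y": 0, "z": 0, "hand": 1}
  ]
}}

```text
time_s: 66.18
tool_pos: [0.6147, -0.0728, 0.1049]
ee_rot: [[-0.084, 0.996, 0.0], [0.996, 0.084, -0.0], [-0.0, 0.0, -1.0]]
force: [0.2, -0.5, -3.6]
gripper_width: 0.049
gripper_force: 47.2
```

Emit:
{"fn": "step_arm", "kwargs": {
  "squeeze": 45,
  "steps": [
    {"rx": 0, "ry": 0, "rz": 0, "x": 0, "y": 0, "z": 0.05, "hand": 1},
    {"rx": 0, "ry": 0, "rz": 0, "x": 0, "y": 0, "z": 0.03, "hand": 1},
    {"rx": 0, "ry": 0, "rz": 0, "x": 0, "y": 0, "z": 0, "hand": 1},
    {"rx": 0, "ry": 0, "rz": 0, "x": 0, "y": 0, "z": 0, "hand": 0.35},
    {"rx": 0, "ry": 0, "rz": 0, "x": 0, "y": 0, "z": 0, "hand": 0.2},
    {"rx": 0, "ry": 0, "rz": 0, "x": 0, "y": 0, "z": 0, "hand": 0},
    {"rx": 0, "ry": 0, "rz": 0, "x": 0, "y": 0, "z": 0, "hand": 0},
    {"rx": 0, "ry": 0, "rz": 0, "x": 0, "y": 0, "z": 0, "hand": 0},
    {"rx": 0, "ry": 0, "rz": 0, "x": 0, "y": 0, "z": -1, "hand": 0},
    {"rx": 0, "ry": 0, "rz": 0, "x": 0, "y": 0, "z": -2.5, "hand": 0},
    {"rx": 0, "ry": 0, "rz": 0, "x": 0, "y": 0, "z": -3.5, "hand": 0},
    {"rx": 0, "ry": 0, "rz": 0, "x": 0, "y": 0, "z": -3.5, "hand": 0},
    {"rx": 0, "ry": 0, "rz": 0, "x": -2, "y": -1, "z": 0, "hand": 0},
    {"rx": 0, "ry": 0, "rz": 0, "x": -4, "y": -2, "z": 0, "hand": 0},
    {"rx": 0, "ry": 0, "rz": 0, "x": -4, "y": -2, "z": 0, "hand": 0},
    {"rx": 0, "ry": 0, "rz": 0, "x": -4, "y": -2, "z": 0, "hand": 0},
    {"rx": 0, "ry": 0, "rz": 0, "x": -4, "y": -2, "z": 0, "hand": 0},
    {"rx": 0, "ry": 0, "rz": 0, "x": -2, "y": -1, "z": 0, "hand": 0},
    {"rx": 0, "ry": 0, "rz": 0, "x": 0, "y": 0, "z": 0, "hand": 0},
    {"rx": 0, "ry": 0, "rz": 0, "x": 0, "y": 0, "z": 0, "hand": 0}
  ]
}}

```text
time_s: 68.68
tool_pos: [0.532, -0.2799, 0.2088]
ee_rot: [[-0.084, 0.996, -0.0], [0.996, 0.084, 0.001], [0.001, -0.0, -1.0]]
force: [-0.6, 0.2, -0.4]
gripper_width: 0.0851
gripper_force: 0.0
```

```bash
python3 - <<'E'
from h import *
np.set_printoptions(precision=4,suppress=True)
s=np.load('top0.npz');p,d=snapshot('top');np.savez('top3.npz',p=p,d=d)
for nm,c,zl in(('L',(.604,.058),.1395),('sq',(.545,-.012),.1395),('R',(.6135,-.0725),.1395),('hl',(.503,.055),.036),('hr',(.515,-.087),.036)):
  for D in(s['d'],d):
    C=cloud('top',D);m=(np.hypot(C[...,0]-c[0],C[...,1]-c[1])<(.04 if zl>.1 else .03))&(C[...,2]>zl);Q=C[m];lo,hi=np.percentile(Q,3,axis=0),np.percentile(Q,97,axis=0);print(nm,len(Q),Q.mean(0),(lo+hi)/2)
a=p[:,:,::-1];cv2.imwrite('pics/f.png',a[120:340,140:530].repeat(2,0).repeat(2,1))
E
```

```text
L 434 [0.6026 0.0571 0.1439] [0.6026 0.0571 0.1436]
L 432 [0.6016 0.0571 0.1439] [0.6016 0.057  0.1439]
sq 578 [ 0.5424 -0.0132  0.1438] [ 0.5423 -0.0134  0.1438]
sq 579 [ 0.5413 -0.0128  0.1439] [ 0.5414 -0.0128  0.1436]
R 206 [ 0.6141 -0.0718  0.1423] [ 0.6146 -0.0718  0.1428]
R 206 [ 0.6131 -0.0723  0.1422] [ 0.6119 -0.0735  0.1427]
hl 319 [0.5017 0.0548 0.0419] [0.502  0.0548 0.0415]
hl 321 [0.5017 0.0548 0.0416] [0.502  0.0548 0.0416]
hr 324 [ 0.5146 -0.0874  0.0417] [ 0.5142 -0.0878  0.0417]
hr 321 [ 0.5146 -0.0875  0.0417] [ 0.5142 -0.0879  0.0415]
```

View pics/f.png

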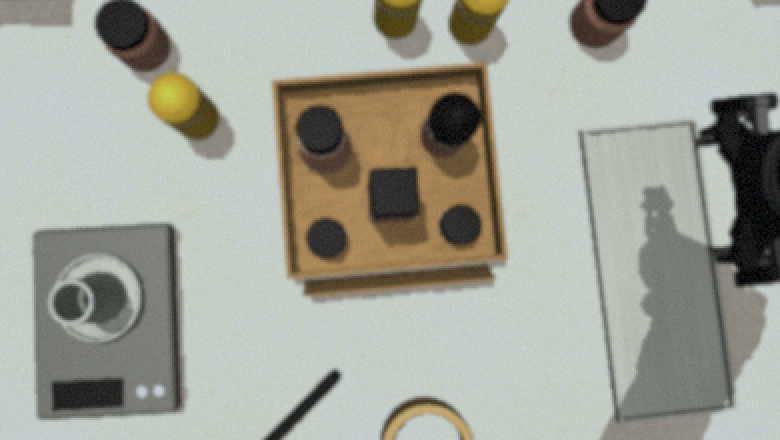

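The final top view shows all three grinders upright within about 1 mm of their starting positions, and the loose heads have not moved. The bottle stands in the pan at (75,300), its offset there being perspective, and the tray is empty.

```bash
python3 -c "
from rig import ctrl
print(ctrl.close_job())"
```

```text
the job is handed in; nothing more can be done
None
```

The job is handed in: the open bottle stands upright in the scale pan, the three grinders are back upright within about 1 mm of where they started, and the loose heads were not moved (about 69 s used).

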